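# Clip the stop pins of the roller rack and load it with slide boxes

### The job

Get the little roller rack ready for use: take the black-handled fork out of its white stand and with it (never with your fingers) push each of the two split clips sideways onto the stop pin in front of it until it snaps home round the groove, dipping the two tips of the fork in the small steel pot before each clip. Stand the fork back down in its slot, and only once both clips are on, load every slide box that lies on the open bench to the right of the rack, crosswise and right way up, onto the raised end of the rollers, so that they all roll down into one close row against the stop pins. Keep the pot upright and leave the other things on the bench where they are.

Things in the scene. Friction and masses are not known exactly. Their poses are not given: they have to be found in the camera images.
- rack: Fixed roller rack, base plate 116 mm wide, 8 mm thick, from x = -88 to +197 mm. Origin on the bench midway between the stop pins; +x up the lane, +y to the left pin. Free rollers across y from x = 18 mm (tops 26 mm above the bench) to x = 194 mm (tops 51 mm; slope 0.14 rad). Side plates 98 mm apart inside, 14 mm above the rollers; high end open. Clips lie on the bare plate before the pins.
- pin_l (a point): Left upright steel stop pin (rack y = +28 mm): point on its axis at the top of the base plate. Groove 14 mm in diameter from the plate up to 8 mm above it; above that the pin is 18 mm thick and ends 48 mm above the bench.
- pin_r (a point): Right stop pin (rack y = -28 mm), like the left.
- clip_l: Loose steel clip for the left pin, flat on the plate, mouth to the pin. Origin: seat centre, underside (meets the pin's point when home); +x out of the mouth. Back bar 30 mm across, 7 tall, rear face at x = -13 mm; tongue behind it 7 wide, 5 tall, to x = -29; two sprung 5 mm wire arms to x = +14, throat 9 mm, flared mouth 21 mm. Snaps on at 5 to 10 N pushed on the back bar along +x.
- clip_r: The same kind of clip, for the right pin.
- fork: Clip fork, upright in its stand, 100 g. Origin midway between the tips' ends; z up the tool, y across the prongs, x through the blade (pushes with either face). Two prongs 6 (y) x 5 (x) mm, 17 mm gap open 20 mm up from the tips, to straddle a clip's tongue and bear on its back bar. Flange 32 (x) x 48 (y) mm from 46 to 52 mm above the tips; black grip 16 (x) x 24 (y) mm from there to 97 mm.
- stand: Fixed white block, 60 (x) x 70 (y) x 52 mm, origin centre of its underside. The fork hangs by its flange in a slot of 12 (x) x 36 (y) mm, 50 mm deep, tips 6 mm above the bench, fork x along stand x.
- stand_top (a point): Centre of the slot's mouth, at the stand's top face. With the fork in place its tips are 46 mm straight below this point.
- pot: Small open round steel pot, loose, 200 g: outside diameter 64 mm at the rim, height 30 mm, inside at least 44 mm wide, floor 4 mm thick. Origin centre of the underside.
- box0: Closed slide box, white with a blue lid, 34 (x) x 84 (y) x 30 mm (36 x 86 over the lid), about 110 g, lying lid up. Origin centre of the underside, z up. Two to four of the four boxes are present.
- box1: Closed slide box, white with a blue lid, 34 (x) x 84 (y) x 30 mm (36 x 86 over the lid), about 110 g, lying lid up. Origin centre of the underside, z up. Two to four of the four boxes are present.
- box2: Closed slide box, white with a blue lid, 34 (x) x 84 (y) x 30 mm (36 x 86 over the lid), about 110 g, lying lid up. Origin centre of the underside, z up. Two to four of the four boxes are present.
- box3: Closed slide box, white with a blue lid, 34 (x) x 84 (y) x 30 mm (36 x 86 over the lid), about 110 g, lying lid up. Origin centre of the underside, z up. Two to four of the four boxes are present.
- lane_top (a point): Point on the roller tops in mid-lane, 163 mm up from the pins, 46.4 mm above the bench: a box set down here, long side across the lane, leaves room for fingers before and behind it even with three boxes at the stop. A box at the stop has its origin 27 to 33 mm from the pins' line, the next ones 34 to 36 mm apart.
- bottle: Reagent bottle with a red cap, 62 mm diameter, 126 mm tall; bystander.
- falcon: Standing 50 ml tube with screw cap, 34 mm diameter, 112 mm tall; bystander.
- timer2: Small white bench timer with buttons, 74 x 62 x 19 mm; bystander.
Things that resemble listed ones, but are neither listed nor needed, are in the scene too. What is shaped like the box2 but red is not meant.

How it is judged:
On the way, in this order (a step that is already met when the one before it is completed fails the run):
1. the fork's tips are dipped into the pot, at least 10 mm below its rim (horizontal distance between fork and pot below 0.018 m and z of fork in the frame of pot below 0.02 m), for 0.1 s.
2. the fork presses on one of the clips as it meets its pin (((contact force between fork and clip_l above 1 N and distance between clip_l and pin_l below 0.016 m) or (contact force between fork and clip_r above 1 N and distance between clip_r and pin_r below 0.016 m))).
3. one clip is snapped home on its pin ((distance between clip_l and pin_l below 0.0035 m or distance between clip_r and pin_r below 0.0035 m)), for 0.1 s.
4. the fork's tips are dipped into the pot again (all of step 1), for 0.1 s.
5. both clips are snapped home on their pins (distance between clip_l and pin_l below 0.0035 m and distance between clip_r and pin_r below 0.0035 m), for 0.2 s.
6. every slide box lies in the row against the stop pins (x of box0 in the frame of rack between 0.015 and 0.2 m and y of box0 in the frame of rack between -0.012 and 0.012 m and z of box0 in the frame of rack between 0.018 and 0.06 m and angle between each of box0, box1, box2, box3's own z axis and vertical below 0.21 rad and angle between the y axis of each of box0, box1, box2, box3 and the y axis of rack, either way round below 0.14 rad and linear speed of each of box0, box1, box2, box3 below 0.02 m/s and (x of box0 in the frame of rack below 0.037 m or distance between box0 and box1 below 0.041 m or distance between box0 and box2 below 0.041 m or distance between box0 and box3 below 0.041 m) and x of box1 in the frame of rack between 0.015 and 0.2 m and y of box1 in the frame of rack between -0.012 and 0.012 m and z of box1 in the frame of rack between 0.018 and 0.06 m and (x of box1 in the frame of rack below 0.037 m or distance between box1 and box0 below 0.041 m or distance between box1 and box2 below 0.041 m or distance between box1 and box3 below 0.041 m) and x of box2 in the frame of rack between 0.015 and 0.2 m and y of box2 in the frame of rack between -0.012 and 0.012 m and z of box2 in the frame of rack between 0.018 and 0.06 m and (x of box2 in the frame of rack below 0.037 m or distance between box2 and box0 below 0.041 m or distance between box2 and box1 below 0.041 m or distance between box2 and box3 below 0.041 m) and x of box3 in the frame of rack between 0.015 and 0.2 m and y of box3 in the frame of rack between -0.012 and 0.012 m and z of box3 in the frame of rack between 0.018 and 0.06 m and (x of box3 in the frame of rack below 0.037 m or distance between box3 and box0 below 0.041 m or distance between box3 and box1 below 0.041 m or distance between box3 and box2 below 0.041 m) and x of any of box0, box1, box2, box3 in the frame of rack below 0.037 m), for 0.2 s.
At the end, for the whole second after the job is handed in: Both clips home on their pins (seat within 3.5 mm of the groove centre); fork upright, fully down in its stand (10 mm), released; all boxes present at rest, lid up, crosswise on the rollers: first centre within 37 mm of the pin line, each other within 41 mm of a neighbour; pot upright (all of step 5 and all of step 6 and horizontal distance between fork and stand_top below 0.01 m and z of fork in the frame of stand below 0.011 m and angle between fork's own z axis and vertical below 0.12 rad and linear speed of fork below 0.02 m/s and angle between pot's own z axis and vertical below 0.15 rad); the robot touches nothing.
It fails at once if the fingers push a clip (contact force between the fingers and clip_l above 0.5 N or contact force between the fingers and clip_r above 0.5 N).
It fails at once if a slide box is put on the rollers before both clips are on ((distance between clip_l and pin_l above 0.008 m or distance between clip_r and pin_r above 0.008 m) and ((x of box0 in the frame of rack between 0.015 and 0.2 m and y of box0 in the frame of rack between -0.012 and 0.012 m and z of box0 in the frame of rack between 0.018 and 0.06 m) or (x of box1 in the frame of rack between 0.015 and 0.2 m and y of box1 in the frame of rack between -0.012 and 0.012 m and z of box1 in the frame of rack between 0.018 and 0.06 m) or (x of box2 in the frame of rack between 0.015 and 0.2 m and y of box2 in the frame of rack between -0.012 and 0.012 m and z of box2 in the frame of rack between 0.018 and 0.06 m) or (x of box3 in the frame of rack between 0.015 and 0.2 m and y of box3 in the frame of rack between -0.012 and 0.012 m and z of box3 in the frame of rack between 0.018 and 0.06 m))).
It fails at once if the pot is tipped over (angle between pot's own z axis and vertical above 0.6 rad).
It fails at once if a bystander is moved more than 30 mm (distance of any of bottle, falcon, timer2 from where it was at the start of the episode above 0.03 m).
Of box0, box1, box2, box3 only 2 to 4 are there at a start; the rules pass over those that are not, and their reading is None.
At some moment in a run one of box0, box1, box2, box3 may be knocked a few centimetres aside while the robot is not near it.
It also fails if it takes over 210 s, if anything falls off the work surface, if the arm or the gripper's body presses on something with over 40 N, if the wrist force passes 120 N, or if a joint passes its speed limit or range.

### The arm

A 7-joint arm with a two-finger parallel gripper is mounted at the origin on a cart in front of the work surface, level with it; the furniture and walls round the work are solid. World frame = base frame: x ahead of the robot, y to its left, z up, the work surface at z = 0. Lengths are in m, angles in rad, forces in N, time in s.
With the tool pointing down it reaches from about 0.4 to 0.875 m from the base axis. Payload 19.3 kg.
Tool frame: the origin (TCP) lies midway between the tips of the shut fingers; the grasp point (between the pads) lies 19 mm behind it; z points along the fingers, y is the line along which they close (so a half turn about z gives the same grasp; the last joint's range is limited). The gripper opens to 85 mm and grips with 20 to 120 N. Pads are 22 mm wide; open, the fingers measure 114 mm over their backs; the gripper's body (76 mm by 85 mm) begins 54 mm behind the grasp point. The pads swing forward as they close: fully open they stand 13 mm farther back than shut.
Start: joints at [1.195, 0.521, -0.036, 1.599, 0.021, 1.021, -0.113], TCP at [0.188, -0.596, 0.231] pointing down, gripper open.
Joint ranges: [-2.91, 2.91], [-0.3, 2.13], [-1.5, 1.42], [0.17, 2.43], [-1.26, 4.41], [0.16, 1.93], [-2.52, 2.52]. Speed limits (rad/s): [1.89, 1.89, 2.39, 2.39, 3.01, 3.01, 3.01].

### API

Orientations are given as [roll, pitch, yaw] about the fixed x, y, z axes, in that order (R = Rz(yaw) Ry(pitch) Rx(roll)).
In Python, from workcell import bot gives the robot as it stands.
- The arm moves only by the tool move_arm, never from a script. Its argument "moves" is a list that holds one entry, the list of rows, each a list of 7 numbers: the opening, from 0 (shut) to 1 (fully open), then the shift along the tool's x, y, z in units of 1000 mm (1.0 is 1000 mm), then the turn, a rotation vector about the tool's x, y, z in units of 2 pi rad (1.0 is 2 pi rad). A call has 1 to 5 rows; each row is the pose to reach, as a shift and turn from the pose commanded when the call began, along the tool's axes at that moment, turning the shorter way round; what a row does not reach only later rows make up. A row lasts 1/10 s, in which the tool goes at most 50 mm and 8.59 degrees, less where a joint would pass 70% of its speed; a pose out of reach is approached as far as the arm can. A call with a number of a shift or a turn outside -1 to 1 is refused whole. A call with a gripper value outside its range is refused whole. The fingers move at their own pace and stop on an object; "force" is the grip in N (left out, the last holds). Time passes only in rows, so rows that repeat a pose let the fingers close. It gives the time, the measured TCP pose, the force, the opening and the grip force at its end, in the units of the state.
- bot.observe(): the state, without advancing time (a new reading comes with each control period).
- bot.grab_frame(name): name is "scene" or "top" or "wrist"; returns the picture (480x640x3 uint8, red, green, blue); there is no depth.
- bot.camera_params(name): a dict with "vertical_fov" (degrees; the focal length in pixels is half the picture's height over the tangent of half this angle, whatever the lens; pixels are square), "cx", "cy" (the principal point, pixels), "R" (3x3) and "t" (3): a world point X has camera coordinates R X + t. Camera axes: x right, y down, z forward; pixel columns grow to the right and rows downward; lengths in m; the calibration is good to about 2 mm. The wrist camera is an equidistant fisheye: a pixel r from the principal point sees the ray r / f radians off the axis. A picture is of the moment at which its call begins: read the wrist's pose just before it. camera_params takes no time and is no camera call; for the wrist camera it gives the pose at the moment of the call.
- bot.job_done(): hands the job in; it is judged then, once.
The state is a dict: "clock": time; "qpos": joint angles; "qd": joint speeds; "joint_efforts": joint torques, N m; "position": TCP position; "tool_rot": TCP orientation; "force": force on the tool from outside, world axes, zero at the start; "moment": the same for the moment, N m; "grip_width": finger opening in m; "finger_force": force on a finger pad.
Only numpy, scipy, OpenCV 4.12 (cv2) and the standard library are available. Lean on these libraries where they do the work, as an engineer would, in place of code of your own. Each camera call takes 0.05 s, during which the arm holds its last target. There are 200 camera calls.

## Working session

There is one attempt and no reset: what is moved stays moved. The work goes in short steps, Python scripts to look and compute and a tool call to move; the robot and the scene stay as the last step left them, time stands still between calls to the robot, and variables do not carry over. Pictures are saved under pics/ and viewed, at most 14 in all, crops included, and the job is handed in when it is done.

Besides the shell and the picture viewer there is one more tool, called as name(argument=value, ...), one argument or row to a line, values as JSON. move_arm: Moves the arm, as the interface text tells. Shifts and turns lie within -1 to 1; 1 stands for 1000 mm of shift or 2 pi rad of turn. Its arguments: {"type":"object","properties":{"moves":{"type":"array"},"force":{"type":"number"}},"required":["moves"]}

```bash
ls; mkdir -p pics; python3 - <<'E'
from workcell import bot
import cv2
print(bot.observe())
for n in("scene","top"):
    im=bot.grab_frame(n); cv2.imwrite(f"pics/{n}0.png",im[:,:,::-1]); p=bot.camera_params(n); print(n,p)
E
```

```text
pics
{'clock': 0.0, 'qpos': array([ 1.19481441,  0.52200809, -0.03633604,  1.59997544,  0.02117645,
        1.02111257, -0.11280065]), 'qd': array([ 0.00054249,  0.00170366, -0.00075768, -0.00063122,  0.00086651,
       -0.00057054,  0.00048572]), 'joint_efforts': array([-5.60806238e-04, -9.27126431e+01,  1.98024474e+00, -3.69932985e+01,
        1.79516687e-02,  8.23674607e-03,  6.75264482e-05]), 'position': array([ 0.18802727, -0.59570251,  0.23074099]), 'tool_rot': array([-3.14047449e+00,  5.54650049e-05,  3.05765907e-01]), 'force': array([-0.82274418,  0.00311386, -0.53152069]), 'moment': array([-0.00424193,  0.0119433 ,  0.01746024]), 'finger_force': 0.0, 'grip_width': 0.08559562752435346}
scene {'vertical_fov': 43.66113984448593, 'cx': 316.60052213608066, 'cy': 247.56844398628084, 'R': array([[-0.61775317, -0.78595386, -0.02564278],
       [-0.31383127,  0.27630605, -0.90838588],
       [ 0.72103464, -0.55311075, -0.41734583]]), 't': array([0.44016186, 0.19418091, 1.06990696])}
top {'vertical_fov': 56.40816039015553, 'cx': 320.07512267813973, 'cy': 230.50754456030035, 'R': array([[-0.02039395, -0.99971869,  0.01210936],
       [-0.99271334,  0.01880935, -0.11902285],
       [ 0.1187616 , -0.01444847, -0.99281767]]), 't': array([0.11975432, 0.56939006, 1.17392558])}
```

View pics/top0.png

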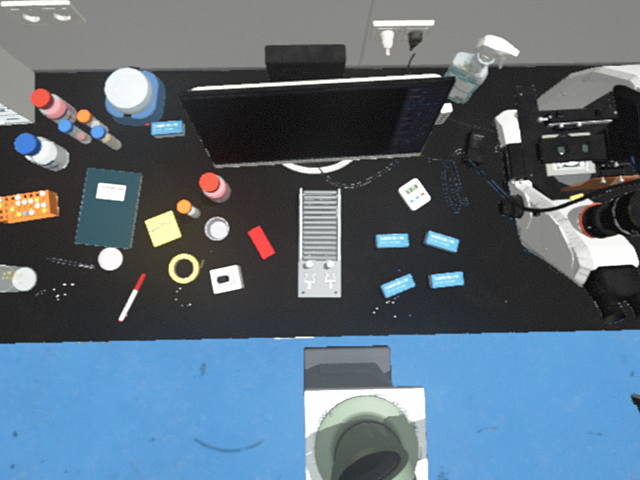

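View pics/scene0.png

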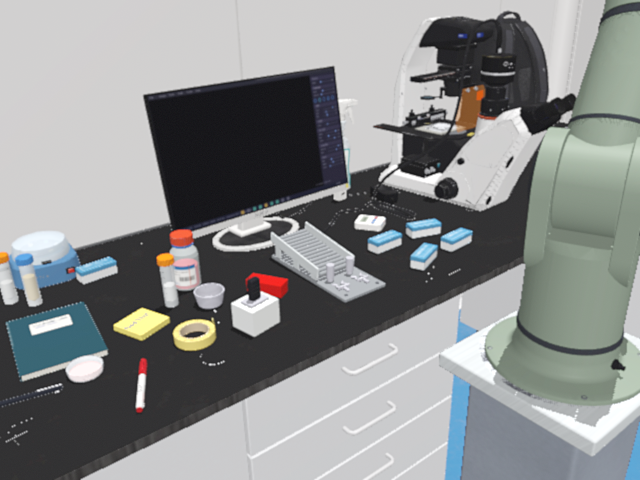

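```bash
cat > h.py <<'E'
from workcell import bot
import numpy as np, cv2
from scipy.spatial.transform import Rotation as Ro
def shot(n,f):
    p=bot.camera_params(n); im=bot.grab_frame(n)[:,:,::-1].copy(); cv2.imwrite(f"pics/{f}.png",im)
    np.savez(f"pics/{f}.npz",**{k:np.array(v) for k,v in p.items()}); return im
def load(f): return cv2.imread(f"pics/{f}.png"),dict(np.load(f"pics/{f}.npz"))
def foc(p): return 240/np.tan(np.radians(float(p["vertical_fov"]))/2)
def ray(p,uv,fish):
    d=(np.array(uv,float)-[p["cx"],p["cy"]])/foc(p); r=np.linalg.norm(d)
    c=np.r_[d/r*np.sin(r),np.cos(r)] if fish else np.r_[d,1]
    return -p["R"].T@p["t"],p["R"].T@c
def pt(p,uv,z,fish=True):
    o,d=ray(p,uv,fish); return o+d*(z-o[2])/d[2]
def proj(p,X,fish=True):
    c=p["R"]@np.array(X,float)+p["t"]; f=foc(p)
    if not fish: q=c[:2]/c[2]
    else:
        r=np.hypot(*c[:2]); q=c[:2]/r*np.arctan2(r,c[2])
    return q*f+[p["cx"],p["cy"]]
def two(a,b):  # triangulate from two (o,d) rays; returns midpoint and gap
    (o1,d1),(o2,d2)=a,b; A=np.c_[d1,-d2]; s=np.linalg.lstsq(A,o2-o1,rcond=None)[0]
    P,Q=o1+s[0]*d1,o2+s[1]*d2; return (P+Q)/2,np.linalg.norm(P-Q)
def goto(xyz,yaw,maxturn=None):  # shift/turn in move units from the commanded pose taken as measured
    s=bot.observe(); R=Ro.from_euler("xyz",s["tool_rot"]); d=R.inv().apply(np.array(xyz)-s["position"])
    t=(R.inv()*Ro.from_euler("xyz",[np.pi,0,yaw])).as_rotvec()
    return np.round(d,4),np.round(t/2/np.pi,4),s
E
python3 - <<'E'
from h import *
p=bot.camera_params("top")
for n,uv,z in [("rack_near_L",(298,297),.008),("rack_near_R",(341,297),.008),("rack_farL",(300,188),.06),("rack_farR",(340,188),.06),("pinL",(308,264),.048),("pinR",(332,264),.048),("fork",(225,277),.1),("pot",(216,228),.03),("b",(392,240),.03),("b",(441,241),.03),("b",(397,286),.03),("b",(446,280),.03),("timer",(413,193),.02),("falc",(187,207),.11),("bot",(212,185),.126),("red",(261,242),.03)]:
    print(n,np.round(pt(p,uv,z,False),3))
w=bot.camera_params("wrist"); s=bot.observe(); R=Ro.from_euler("xyz",s["tool_rot"]).as_matrix()
print(w["vertical_fov"],"cam in tool:",R.T@(-w["R"].T@w["t"]-s["position"]),"axis",R.T@w["R"].T, goto((.52,.08,.35),np.pi/2)[:2])
E
```

```text
rack_near_L [0.395 0.172 0.008]
rack_near_R [0.392 0.055 0.008]
rack_farL [0.684 0.16  0.06 ]
rack_farR [0.682 0.053 0.06 ]
pinL [0.481 0.142 0.048]
pinR [0.48  0.079 0.048]
fork [0.451 0.35  0.1  ]
pot [0.584 0.389 0.03 ]
b [ 0.543 -0.085  0.03 ]
b [ 0.537 -0.218  0.03 ]
b [ 0.419 -0.094  0.03 ]
b [ 0.432 -0.226  0.03 ]
timer [ 0.673 -0.15   0.02 ]
falc [0.629 0.445 0.11 ]
bot [0.681 0.379 0.126]
red [0.544 0.268 0.03 ]
65.70646984690485 cam in tool: [ 0.08345794  0.00046623 -0.14291335] axis [[ 1.28975991e-04 -9.45417275e-01 -3.25862180e-01]
 [ 9.99999932e-01  2.34899168e-04 -2.85708973e-04]
 [ 3.46658954e-04 -3.25862120e-01  9.45417240e-01]] (array([ 0.52  , -0.5446, -0.1187]), array([-1.000e-04, -1.000e-04, -2.013e-01]))
```

move_arm(
  moves=[
    [[1, 0.14, -0.183, -0.018, 0, 0, 0], [1, 0.14, -0.183, -0.018, 0, 0, 0], [1, 0.14, -0.183, -0.018, 0, 0, 0], [1, 0.14, -0.183, -0.018, 0, 0, 0], [1, 0.14, -0.183, -0.018, 0, 0, 0]],
  ],
)

```text
clock: 0.6
position: [0.2673, -0.3763, 0.2495]
tool_rot: [-3.141, -0.0, 0.308]
force: [0.2, -0.0, -0.9]
grip_width: 0.0854
finger_force: 0.0
```

move_arm(
  moves=[
    [[1, 0.14, -0.183, -0.018, 0, 0, 0], [1, 0.14, -0.183, -0.018, 0, 0, 0], [1, 0.14, -0.183, -0.018, 0, 0, 0], [1, 0.14, -0.183, -0.018, 0, 0, 0], [1, 0.14, -0.183, -0.018, 0, 0, 0]],
  ],
)

```text
clock: 1.1
position: [0.3455, -0.1597, 0.2677]
tool_rot: [3.141, -0.0, 0.308]
force: [0.4, -0.3, -0.0]
grip_width: 0.0852
finger_force: 0.0
```

move_arm(
  moves=[
    [[1, 0.14, -0.183, -0.018, 0, 0, 0], [1, 0.14, -0.183, -0.018, 0, 0, 0], [1, 0.14, -0.183, -0.018, 0, 0, 0], [1, 0.14, -0.183, -0.018, 0, 0, 0], [1, 0.14, -0.183, -0.018, 0, 0, 0]],
  ],
)

```text
clock: 1.6
position: [0.4239, 0.0574, 0.2856]
tool_rot: [-3.141, -0.001, 0.308]
force: [0.9, -1.0, 0.8]
grip_width: 0.0854
finger_force: 0.0
```

move_arm(
  moves=[
    [[1, 0.14, -0.183, -0.018, 0, 0, 0], [1, 0.14, -0.183, -0.018, 0, 0, 0], [1, 0.14, -0.183, -0.018, 0, 0, 0], [1, 0.14, -0.183, -0.018, 0, 0, 0], [1, 0.14, -0.183, -0.018, 0, 0, 0]],
  ],
)

```text
clock: 2.1
position: [0.5019, 0.2741, 0.303]
tool_rot: [-3.14, 0.0, 0.308]
force: [-1.0, -1.7, -0.1]
grip_width: 0.0854
finger_force: 0.0
```

move_arm(
  moves=[
    [[1, 0, 0, 0, 0, 0, -0.1], [1, 0, 0, 0, 0, 0, -0.1], [1, 0, 0, 0, 0, 0, -0.1], [1, 0, 0, 0, 0, 0, -0.1], [1, 0, 0, 0, 0, 0, -0.1]],
  ],
)

```text
clock: 2.6
position: [0.5018, 0.2704, 0.303]
tool_rot: [-3.141, 0.0, 0.938]
force: [0.1, 1.1, 0.5]
grip_width: 0.0857
finger_force: 0.0
```

move_arm(
  moves=[
    [[1, 0, 0, 0, 0, 0, -0.1], [1, 0, 0, 0, 0, 0, -0.1], [1, 0, 0, 0, 0, 0, -0.1], [1, 0, 0, 0, 0, 0, -0.1], [1, 0, 0, 0, 0, 0, -0.1]],
  ],
)

```text
clock: 3.1
position: [0.5018, 0.2704, 0.3031]
tool_rot: [-3.141, -0.0, 1.563]
force: [0.3, -0.9, -0.0]
grip_width: 0.0856
finger_force: 0.0
```

```bash
python3 - <<'E'
from h import *
print(bot.observe()["position"],bot.observe()["tool_rot"])
shot("wrist","w1")
E
```

```text
[0.50182256 0.27044396 0.30306738] [-3.14103903e+00 -6.34534156e-05  1.56273593e+00]
```

View pics/w1.png

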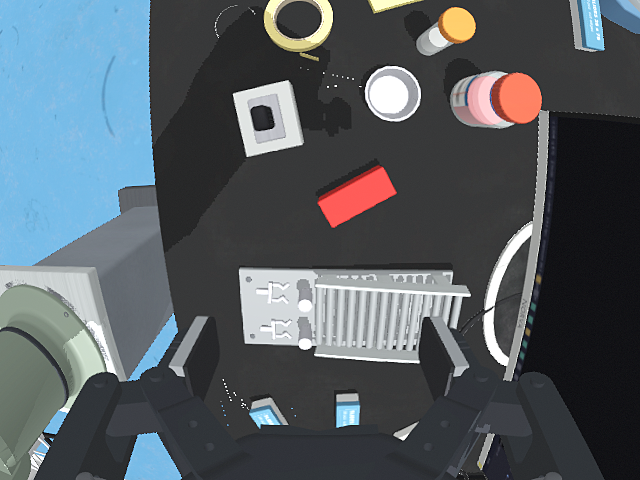

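```bash
python3 - <<'E'
from h import *
im,p=load("w1")
a=cv2.resize(im[70:170,220:320],None,fx=4,fy=4,interpolation=cv2.INTER_CUBIC)
b=cv2.resize(im[262:362,235:335],None,fx=4,fy=4,interpolation=cv2.INTER_CUBIC)
cv2.imwrite("pics/c1.png",np.hstack([a,b]))
E
```

```text
(no output)
```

View pics/c1.png

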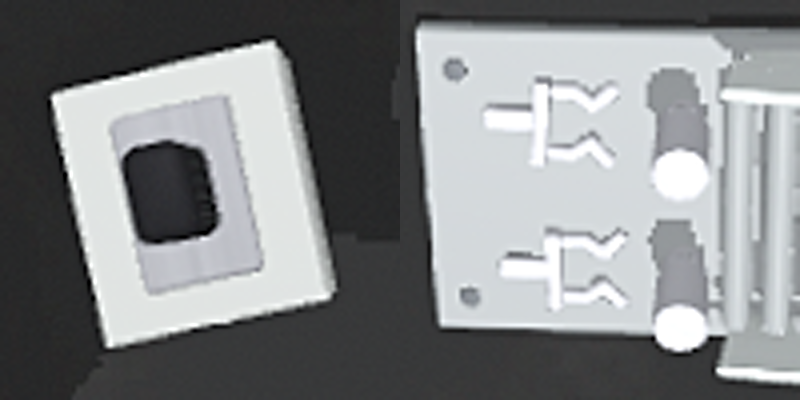

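```bash
python3 - <<'E'
from h import *
im,p=load("w1")
L=lambda u,v:(220+u/4-.4,70+v/4-.4); Rr=lambda u,v:(235+(u-400)/4-.4,262+v/4-.4)
def show(n,q,z):
    P=np.array([pt(p,i,z) for i in q]); print(n,np.round(P[:,:2].mean(0),4),[np.round(np.linalg.norm(P[i]-P[i-1]),4) for i in range(len(P))]); return P
P=show("stand",[L(50,95),L(272,42),L(331,297),L(108,347)],.052); e=P[1]-P[0]; print(np.degrees(np.arctan2(e[1],e[0])))
P=show("flange",[L(110,122),L(230,95),L(262,265),L(150,293)],.058); e=(P[1]-P[0]+P[2]-P[3]);print(np.degrees(np.arctan2(e[1],e[0])),P[:,:2])
P=show("pins",[Rr(680,175),Rr(680,328)],.048); e=P[0]-P[1]; print(P[:,:2],np.degrees(np.arctan2(-e[0],e[1])))
P=show("pinbase",[Rr(672,92),Rr(674,240)],.008);print(P[:,:2])
P=show("plate",[Rr(416,22),Rr(440,327)],.008); e=P[0]-P[1]; print(P[:,:2],np.degrees(np.arctan2(-e[0],e[1])))
for nm,q in (("cl",[(533,85),(533,165),(547,83),(545,164),(484,118),(617,92),(612,160)]),("cr",[(549,235),(551,307),(561,236),(562,306),(500,264),(625,238),(625,300)])):
    z=[.015]*4+[.013]*3; P=np.array([pt(p,Rr(*a),zz) for a,zz in zip(q,z)]); e=P[0]-P[1]; print(nm,P[:,:2].round(4).tolist(),np.degrees(np.arctan2(-e[0],e[1])),np.linalg.norm(e))
g=cv2.cvtColor(im,cv2.COLOR_BGR2GRAY)[60:126,360:425]
m=(g>70).astype(np.uint8); c=max(cv2.findContours(m,0,1)[0],key=cv2.contourArea); (cx,cy),(w,h),a=cv2.fitEllipse(c); print("pot",cx+360,cy+60,w,h,[pt(p,(360+cx+dx,60+cy),.03).round(4) for dx in (-w/2,0,w/2)])
E
```

```text
stand [0.4478 0.36  ] [np.float64(0.0701), np.float64(0.0601), np.float64(0.0698), np.float64(0.061)]
10.763948563008944
flange [0.4484 0.3601] [np.float64(0.0466), np.float64(0.0319), np.float64(0.0455), np.float64(0.0302)]
11.198362404949254 [[0.42847865 0.37986672]
 [0.45984473 0.38549714]
 [0.46733581 0.34066134]
 [0.43782801 0.33424022]]
pins [0.4827 0.1129] [np.float64(0.056), np.float64(0.056)]
[[0.48341835 0.14086769]
 [0.48203057 0.08485129]] -1.419182694474533
pinbase [0.4793 0.1221] [np.float64(0.0559), np.float64(0.0559)]
[[0.47964851 0.15006215]
 [0.47888921 0.09419589]]
plate [0.3956 0.1158] [np.float64(0.1181), np.float64(0.1181)]
[[0.39714777 0.17484517]
 [0.39408205 0.05674694]] -1.4870102876330362
cl [[0.4354, 0.1558], [0.4335, 0.1268], [0.44, 0.1565], [0.4376, 0.1272], [0.4181, 0.143], [0.4622, 0.1524], [0.4596, 0.1277]] -3.615688072982114 0.029089877213362918
cr [[0.4372, 0.1001], [0.436, 0.071], [0.4412, 0.0997], [0.4398, 0.0714], [0.4191, 0.087], [0.4626, 0.0979], [0.4616, 0.0729]] -2.405426396977662 0.029148237760551518
pot 392.4942512512207 93.35667419433594 54.479434967041016 56.777828216552734 [array([0.5534, 0.3872, 0.03  ]), array([0.5839, 0.3883, 0.03  ]), array([0.6153, 0.3901, 0.03  ])]
```

move_arm(
  moves=[
    [[1, 0.0892, -0.0545, 0, 0, 0, -0.0316], [1, 0.0892, -0.0545, 0, 0, 0, -0.0316], [1, 0.0892, -0.0545, 0, 0, 0, -0.0316], [1, 0.0892, -0.0545, 0, 0, 0, -0.0316]],
  ],
)

```text
clock: 3.55
position: [0.447, 0.3615, 0.3033]
tool_rot: [-3.141, -0.0, 1.759]
force: [-0.0, -0.7, -0.7]
grip_width: 0.0856
finger_force: 0.0
```

move_arm(
  moves=[
    [[1, 0, 0, 0.14, 0, 0, 0], [1, 0, 0, 0.14, 0, 0, 0], [1, 0, 0, 0.14, 0, 0, 0], [1, 0, 0, 0.14, 0, 0, 0]],
  ],
)

```text
clock: 3.95
position: [0.4474, 0.3572, 0.159]
tool_rot: [-3.136, 0.004, 1.756]
force: [-0.0, -0.9, 0.1]
grip_width: 0.0851
finger_force: 0.0
```

```bash
python3 - <<'E'
from h import *
print(goto((.448,.360,.062),1.761))
p=bot.camera_params("wrist"); shot("wrist","w2"); im,_=load("w2")
uv=proj(p,(.448,.36,.103)); print(uv); u,v=uv.astype(int)
cv2.circle(im,(u,v),3,(0,0,255),1); cv2.imwrite("pics/c2.png",cv2.resize(im[max(v-100,0):v+100,u-130:u+130],None,fx=3,fy=3))
E
```

```text
(array([0.003 , 0.0017, 0.097 ]), array([-0.001 ,  0.0006, -0.0008]), {'clock': 3.95, 'qpos': array([-0.21001015,  0.655264  , -0.83006682,  1.77324916,  0.57079374,
        0.98007407, -1.08591238]), 'qd': array([ 0.01666677, -0.07704125, -0.06273811, -0.08542593, -0.05852728,
        0.08793243,  0.05866266]), 'joint_efforts': array([ -2.4847497 , -85.62867165, -16.21273398, -28.22947383,
         1.43205095,  -2.33526371,  -1.21894263]), 'position': array([0.44737921, 0.35718864, 0.15904225]), 'tool_rot': array([-3.13557691,  0.00404493,  1.75628637]), 'force': array([-0.01326144, -0.92972656,  0.0529383 ]), 'moment': array([-0.07049714,  0.04681391,  0.03936889]), 'finger_force': 0.0, 'grip_width': 0.08507587057380853})
[321.92999112 265.85541499]
```

View pics/c2.png

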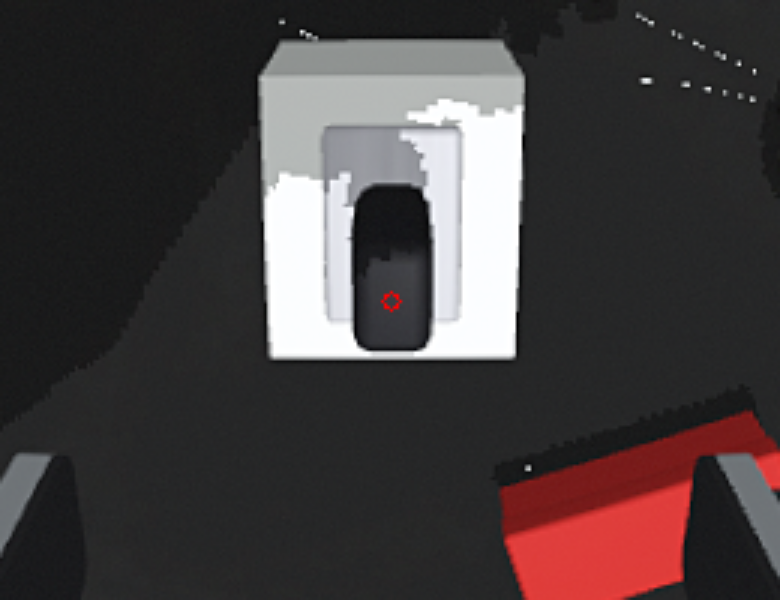

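move_arm(
  moves=[
    [[1, 0, 0, 0.05, 0, 0, 0], [1, 0, 0, 0.08, 0, 0, 0], [1, 0, 0, 0.101, 0, 0, 0], [1, 0, 0, 0.101, 0, 0, 0]],
  ],
)

```text
clock: 4.4
position: [0.4488, 0.3599, 0.0625]
tool_rot: [-3.141, 0.001, 1.758]
force: [-0.4, -0.2, 0.6]
grip_width: 0.0852
finger_force: 0.0
```

move_arm(
  moves=[
    [[0, 0, 0, 0, 0, 0, 0], [0, 0, 0, 0, 0, 0, 0], [0, 0, 0, 0, 0, 0, 0], [0, 0, 0, 0, 0, 0, 0], [0, 0, 0, 0, 0, 0, 0]],
  ],
  force=100,
)

```text
clock: 4.9
position: [0.4484, 0.3604, 0.063]
tool_rot: [3.141, -0.0, 1.761]
force: [-3.4, -6.3, 14.2]
grip_width: 0.0153
finger_force: 97.1
```

move_arm(
  moves=[
    [[0, 0, 0, 0, 0, 0, 0], [0, 0, 0, 0, 0, 0, 0], [0, 0, 0, 0, 0, 0, 0], [0, 0, 0, 0, 0, 0, 0], [0, 0, 0, 0, 0, 0, 0]],
  ],
  force=100,
)

```text
clock: 5.4
position: [0.4483, 0.3603, 0.063]
tool_rot: [3.141, 0.0, 1.761]
force: [-0.8, -2.5, 11.8]
grip_width: 0.0151
finger_force: 97.7
```

move_arm(
  moves=[
    [[0, 0, 0, -0.03, 0, 0, 0], [0, 0, 0, -0.07, 0, 0, 0], [0, 0, 0, -0.12, 0, 0, 0], [0, 0, 0, -0.12, 0, 0, 0], [0, 0, 0, -0.12, 0, 0, 0]],
  ],
)

```text
clock: 5.9
position: [0.4485, 0.3603, 0.1832]
tool_rot: [3.14, -0.0, 1.76]
force: [0.2, -0.3, -1.5]
grip_width: 0.0149
finger_force: 97.6
```

move_arm(
  moves=[
    [[0, 0.0021, 0.04, 0, 0, 0, 0.011], [0, 0.0021, 0.08, 0, 0, 0, 0.022], [0, 0.0021, 0.12, 0, 0, 0, 0.0343], [0, 0.0021, 0.1386, 0, 0, 0, 0.0343], [0, 0.0021, 0.1386, 0, 0, 0, 0.0343]],
  ],
)

```text
clock: 6.4
position: [0.5853, 0.3879, 0.1797]
tool_rot: [-3.14, 0.002, 1.544]
force: [-1.2, -0.4, -1.4]
grip_width: 0.0148
finger_force: 97.8
```

```bash
python3 - <<'E'
from h import *
s=bot.observe(); print(s["position"],s["tool_rot"],s["grip_width"],s["finger_force"])
a=shot("wrist","w3"); b=shot("scene","s3")
cv2.imwrite("pics/c3.png",np.hstack([cv2.resize(a[150:480,170:470],(400,440)),cv2.resize(b[190:355,130:280],(400,440))]))
E
```

```text
[0.5852542  0.38790077 0.17973886] [-3.13981354e+00  1.50163284e-03  1.54351315e+00] 0.014793367065915185 97.75743842124939
```

View pics/c3.png

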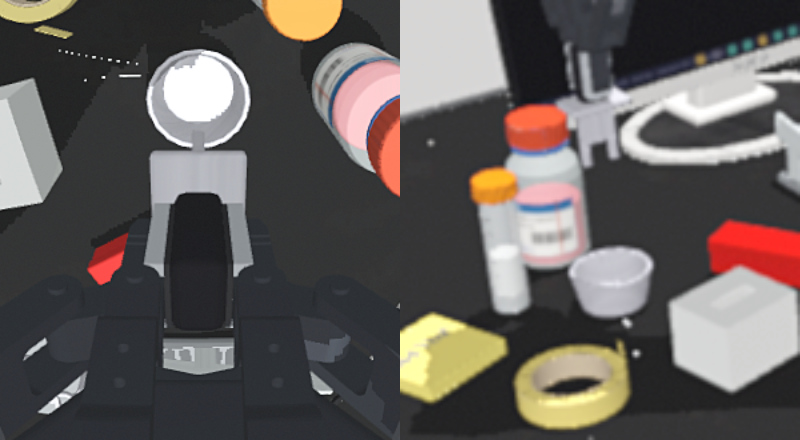

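move_arm(
  moves=[
    [[0, 0, 0, 0.05, 0, 0, 0], [0, 0, 0, 0.085, 0, 0, 0], [0, 0, 0, 0.112, 0, 0, 0], [0, 0, 0, 0.112, 0, 0, 0], [0, 0, 0, 0.112, 0, 0, 0]],
  ],
)

```text
clock: 7.0
position: [0.5831, 0.3888, 0.0709]
tool_rot: [-3.141, -0.0, 1.546]
force: [-0.5, 0.2, -0.1]
grip_width: 0.0149
finger_force: 97.8
```

move_arm(
  moves=[
    [[0, 0, 0, 0, 0, 0, 0], [0, 0, 0, 0, 0, 0, 0], [0, 0, 0, -0.05, 0, 0, 0], [0, 0, 0, -0.09, 0, 0, 0], [0, 0, 0, -0.09, 0, 0, 0]],
  ],
)

```text
clock: 7.5
position: [0.5855, 0.3905, 0.1673]
tool_rot: [3.135, -0.006, 1.545]
force: [0.4, 0.3, -1.6]
grip_width: 0.0147
finger_force: 97.7
```

move_arm(
  moves=[
    [[0, -0.1258, -0.0774, 0, 0, 0, 0], [0, -0.1258, -0.0774, 0, 0, 0, 0], [0, -0.1258, -0.0774, 0, 0, 0, 0], [0, -0.1258, -0.0774, 0, 0, 0, 0]],
  ],
)

```text
clock: 7.9
position: [0.501, 0.2591, 0.1605]
tool_rot: [-3.141, 0.005, 1.543]
force: [1.1, 0.8, -1.1]
grip_width: 0.0151
finger_force: 98.0
```

move_arm(
  moves=[
    [[0, -0.1258, -0.0774, 0, 0, 0, 0], [0, -0.1258, -0.0774, 0, 0, 0, 0], [0, -0.1258, -0.0774, 0.03, 0, 0, 0], [0, -0.1258, -0.0774, 0.06, 0, 0, 0], [0, -0.1258, -0.0774, 0.06, 0, 0, 0]],
  ],
)

```text
clock: 8.4
position: [0.4214, 0.1394, 0.0987]
tool_rot: [-3.139, 0.002, 1.544]
force: [-0.3, 0.6, -0.0]
grip_width: 0.0149
finger_force: 98.0
```

```bash
python3 - <<'E'
from h import *
print(goto((.422,.1412,.0665),1.5455)[:2],bot.observe()["position"])
a=shot("wrist","w4"); cv2.imwrite("pics/c4.png",cv2.resize(a[180:440,180:460],None,fx=2.2,fy=2.2))
p=bot.camera_params("wrist")
E
```

```text
(array([0.0019, 0.0007, 0.0322]), array([-0.0004,  0.0003, -0.0002])) [0.42138066 0.13936414 0.09870851]
```

View pics/c4.png

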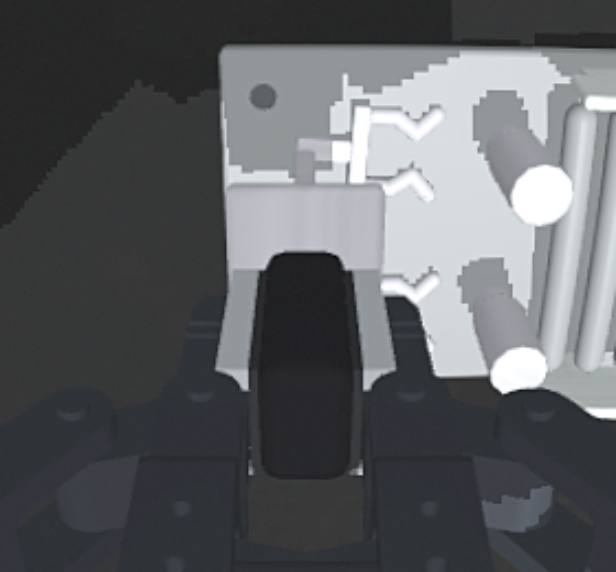

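```bash
python3 - <<'E'
from h import *
im,p=load("w4")
q=lambda u,v:(180+u/2.2-.3,180+v/2.2-.3)
for n,a,z in [("barL rear",(353,107),.015),("barR rear",(350,183),.015),("bar L front",(369,108),.015),("bar R front",(366,183),.015),("tongue",(297,140),.013),("tongue",(297,162),.013),("mouthL",(441,112),.013),("mouthR",(430,198),.013),("pinL",(541,194),.048),("pinR",(518,370),.048),("prong tip",(305,183),.04)]: print(n,pt(p,q(*a),z)[:2].round(4))
print(goto((.422,.1412,.0665),1.5455)[:2],bot.observe()["position"])
E
```

```text
barL rear [0.4349 0.1561]
barR rear [0.4339 0.1325]
bar L front [0.4396 0.1557]
bar R front [0.4386 0.1324]
tongue [0.4184 0.1458]
tongue [0.4182 0.1389]
mouthL [0.461  0.1534]
mouthR [0.4584 0.1261]
pinL [0.4829 0.141 ]
pinR [0.4815 0.0852]
prong tip [0.4208 0.1428]
(array([ 0.    , -0.0004,  0.0338]), array([-0.0002,  0.    ,  0.    ])) [0.42248212 0.14118368 0.10033377]
```

move_arm(
  moves=[
    [[0, 0, -0.0005, 0.02, 0, 0, 0], [0, 0, -0.0005, 0.033, 0, 0, 0], [0, 0, -0.0005, 0.033, 0, 0, 0], [0, 0, -0.0005, 0.033, 0, 0, 0]],
  ],
)

```text
clock: 8.85
position: [0.423, 0.1423, 0.0685]
tool_rot: [3.14, -0.001, 1.546]
force: [-0.8, 0.3, -1.5]
grip_width: 0.015
finger_force: 98.0
```

move_arm(
  moves=[
    [[0, 0, 0.008, 0, 0, 0, 0], [0, 0, 0.014, 0, 0, 0, 0], [0, 0, 0.02, 0, 0, 0, 0], [0, 0, 0.026, 0, 0, 0, 0], [0, 0, 0.03, 0, 0, 0, 0]],
  ],
)

```text
clock: 9.35
position: [0.4528, 0.1401, 0.0673]
tool_rot: [3.142, -0.0, 1.545]
force: [-0.6, -0.2, -0.9]
grip_width: 0.0148
finger_force: 97.9
```

```bash
python3 - <<'E'
from h import *
s=bot.observe(); print(s["position"],s["tool_rot"],s["force"])
a=shot("wrist","w5"); cv2.imwrite("pics/c5.png",cv2.resize(a[180:440,180:460],None,fx=2.2,fy=2.2))
E
```

```text
[0.45280943 0.14011021 0.06734795] [ 3.14151075e+00 -1.54535461e-04  1.54500798e+00] [-0.60185719 -0.19496304 -0.94245058]
```

View pics/c5.png

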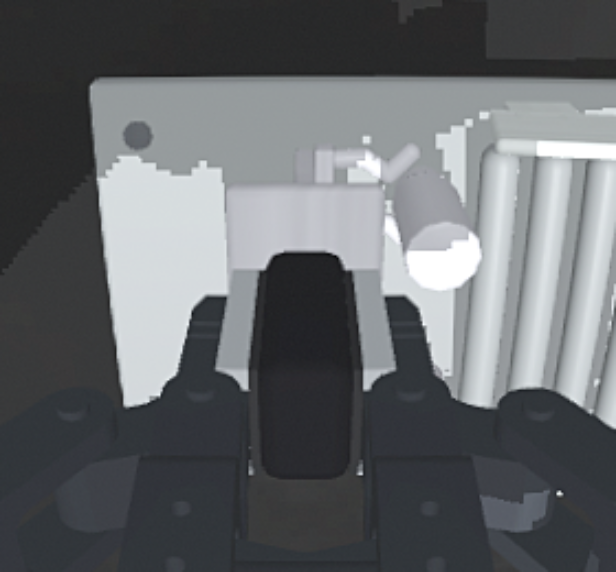

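move_arm(
  moves=[
    [[0, 0, 0.004, 0, 0, 0, 0], [0, 0, 0.007, 0, 0, 0, 0], [0, 0, 0.01, 0, 0, 0, 0], [0, 0, 0.013, 0, 0, 0, 0], [0, 0, 0.0155, 0, 0, 0, 0]],
  ],
)

```text
clock: 9.9
position: [0.4681, 0.1397, 0.0673]
tool_rot: [3.141, 0.0, 1.545]
force: [0.6, -0.5, -1.2]
grip_width: 0.015
finger_force: 98.1
```

move_arm(
  moves=[
    [[0, 0, 0.001, 0, 0, 0, 0], [0, 0, 0.001, 0, 0, 0, 0]],
  ],
)

```text
clock: 10.1
position: [0.4688, 0.1397, 0.0673]
tool_rot: [3.142, -0.0, 1.545]
force: [-0.5, -0.1, -1.2]
grip_width: 0.015
finger_force: 98.1
```

move_arm(
  moves=[
    [[0, 0, 0.001, 0, 0, 0, 0], [0, 0, 0.002, 0, 0, 0, 0], [0, 0, 0.002, 0, 0, 0, 0]],
  ],
)

```text
clock: 10.4
position: [0.4699, 0.1397, 0.0672]
tool_rot: [-3.14, 0.0, 1.546]
force: [-5.0, 0.4, 2.4]
grip_width: 0.0149
finger_force: 98.6
```

```bash
python3 - <<'E'
from h import *
s=bot.observe(); print(s["position"],s["tool_rot"],s["force"])
a=shot("wrist","w6"); b=shot("scene","s6"); cv2.imwrite("pics/c6.png",np.hstack([cv2.resize(a[180:400,180:440],(520,440)),cv2.resize(b[240:300,290:350],(280,440))[:, :]]))
E
```

```text
[0.46994089 0.13972149 0.06720601] [-3.14036839e+00  3.89012003e-04  1.54563799e+00] [-4.98467628  0.41811153  2.4226672 ]
```

View pics/c6.png

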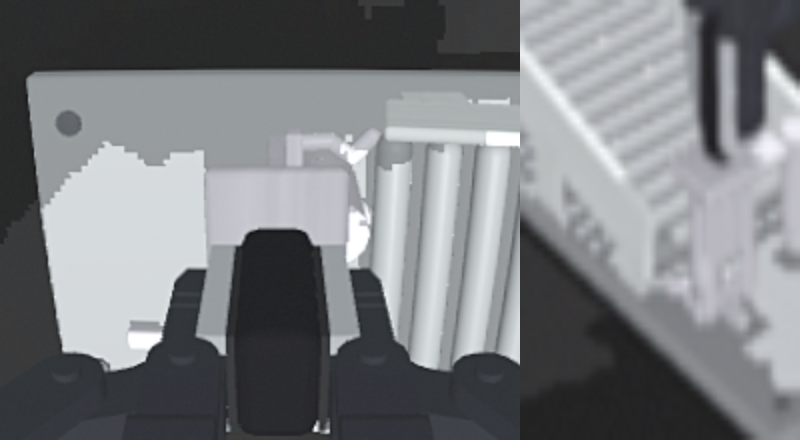

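move_arm(
  moves=[
    [[0, 0, -0.015, 0, 0, 0, 0], [0, 0, -0.015, -0.04, 0, 0, 0], [0, 0, -0.015, -0.09, 0, 0, 0], [0, 0, -0.015, -0.095, 0, 0, 0], [0, 0, -0.015, -0.095, 0, 0, 0]],
  ],
)

```text
clock: 11.0
position: [0.4564, 0.1399, 0.1634]
tool_rot: [3.139, -0.0, 1.545]
force: [-0.4, 0.3, -2.7]
grip_width: 0.0147
finger_force: 98.4
```

move_arm(
  moves=[
    [[0, 0.1258, 0.0611, 0, 0, 0, 0], [0, 0.1258, 0.0611, 0, 0, 0, 0], [0, 0.1258, 0.0611, 0, 0, 0, 0], [0, 0.1258, 0.0611, 0, 0, 0, 0]],
  ],
)

```text
clock: 11.4
position: [0.52, 0.2691, 0.1605]
tool_rot: [-3.14, -0.002, 1.549]
force: [-1.5, -0.6, -1.6]
grip_width: 0.0148
finger_force: 98.2
```

move_arm(
  moves=[
    [[0, 0.1258, 0.0611, 0, 0, 0, 0], [0, 0.1258, 0.0611, 0, 0, 0, 0], [0, 0.1258, 0.0611, 0, 0, 0, 0], [0, 0.1258, 0.0611, 0, 0, 0, 0], [0, 0.1258, 0.0611, 0, 0, 0, 0]],
  ],
)

```text
clock: 11.9
position: [0.5833, 0.3885, 0.16]
tool_rot: [-3.14, 0.002, 1.547]
force: [-0.3, -1.0, -1.3]
grip_width: 0.0147
finger_force: 98.3
```

```bash
python3 - <<'E'
from h import *
print(goto((.584,.3885,.0695),1.5455)[:2],bot.observe()["position"])
im=shot("top","t7"); _,p=load("t7")
m=cv2.inRange(cv2.cvtColor(im,cv2.COLOR_BGR2HSV),(95,80,80),(115,255,255))
for c in cv2.findContours(m,0,2)[0]:
    if 60<cv2.contourArea(c)<1500:
        (u,v),wh,a=cv2.minAreaRect(c); print((round(u),round(v)),np.round(wh),round(a),pt(p,(u,v),.03,False).round(3))
E
```

```text
(array([0.0002, 0.0009, 0.0905]), array([-0.0003,  0.0003,  0.0002])) [0.58328911 0.3884944  0.15996036]
(447, 279) [15. 33.] 83 [ 0.434 -0.229  0.03 ]
(392, 240) [15. 34.] 88 [ 0.542 -0.086  0.03 ]
(442, 241) [33. 15.] 18 [ 0.537 -0.222  0.03 ]
(27, 145) [26. 23.] 45 [0.825 0.908 0.03 ]
(97, 132) [14. 13.] 45 [0.858 0.718 0.03 ]
(65, 126) [14. 14.] 45 [0.876 0.807 0.03 ]
(147, 113) [73. 60.] 52 [0.91  0.583 0.03 ]
```

move_arm(
  moves=[
    [[0, 0, 0, 0.05, 0, 0, 0], [0, 0, 0, 0.08, 0, 0, 0], [0, 0, 0, 0.0905, 0, 0, 0], [0, 0, 0, 0.0905, 0, 0, 0], [0, 0, 0, 0.0905, 0, 0, 0]],
  ],
)

```text
clock: 12.45
position: [0.5848, 0.3885, 0.0734]
tool_rot: [3.14, -0.001, 1.545]
force: [0.7, -0.1, -0.8]
grip_width: 0.0151
finger_force: 98.3
```

move_arm(
  moves=[
    [[0, 0, 0, 0, 0, 0, 0], [0, 0, 0, 0, 0, 0, 0], [0, 0, 0, -0.05, 0, 0, 0], [0, 0, 0, -0.09, 0, 0, 0], [0, 0, 0, -0.09, 0, 0, 0]],
  ],
)

```text
clock: 12.95
position: [0.5859, 0.3905, 0.1685]
tool_rot: [3.135, -0.005, 1.545]
force: [-1.1, -0.0, -1.6]
grip_width: 0.0149
finger_force: 98.2
```

move_arm(
  moves=[
    [[0, -0.1534, -0.0759, 0, 0, 0, 0], [0, -0.1534, -0.0759, 0, 0, 0, 0], [0, -0.1534, -0.0759, 0, 0, 0, 0], [0, -0.1534, -0.0759, 0, 0, 0, 0]],
  ],
)

```text
clock: 13.35
position: [0.5031, 0.2329, 0.162]
tool_rot: [3.141, 0.003, 1.543]
force: [1.3, 0.3, -0.4]
grip_width: 0.0145
finger_force: 98.3
```

move_arm(
  moves=[
    [[0, -0.1534, -0.0759, 0, 0, 0, 0], [0, -0.1534, -0.0759, 0, 0, 0, 0], [0, -0.1534, -0.0759, 0, 0, 0, 0], [0, -0.1534, -0.0759, 0.03, 0, 0, 0], [0, -0.1534, -0.0759, 0.06, 0, 0, 0]],
  ],
)

```text
clock: 13.85
position: [0.4242, 0.082, 0.102]
tool_rot: [3.139, 0.002, 1.541]
force: [2.0, 0.3, -0.7]
grip_width: 0.0149
finger_force: 98.3
```

move_arm(
  moves=[
    [[0, 0, 0, 0, 0, 0, 0], [0, 0, 0, 0, 0, 0, 0]],
  ],
)

```text
clock: 14.05
position: [0.4249, 0.0865, 0.1026]
tool_rot: [3.142, -0.001, 1.547]
force: [-0.5, -0.1, -0.1]
grip_width: 0.0148
finger_force: 98.2
```

```bash
python3 - <<'E'
from h import *
print(goto((.424,.0857,.067),1.5455)[:2],bot.observe()["position"])
a=shot("wrist","w8"); cv2.imwrite("pics/c8.png",cv2.resize(a[120:400,180:460],None,fx=2.1,fy=2.1))
E
```

```text
(array([-0.0009, -0.0009,  0.0356]), array([ 0.    , -0.0001,  0.0002])) [0.42489103 0.08651846 0.10255064]
```

View pics/c8.png

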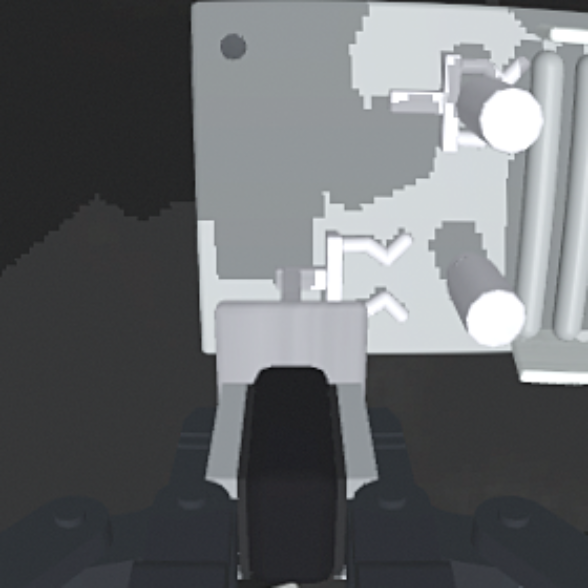

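```bash
python3 - <<'E'
from h import *
im,p=load("w8")
q=lambda u,v:(180+u/2.1-.3,120+v/2.1-.3)
for n,a,z in [("L bar",(446,57),.015),("L bar",(444,150),.015),("L tongue",(391,102),.013),("pinL",(511,120),.048),("pinR",(495,318),.048),("R barL",(330,236),.015),("R bar rear ",(328,298),.015),("tongue",(278,270),.013),("mouth",(409,240),.013),("mouth",(402,315),.013)]: print(n,pt(p,q(*a),z)[:2].round(4))
print(goto((.424,.0857,.067),1.5455)[:2],bot.observe()["position"])
E
```

```text
L bar [0.4719 0.1547]
L bar [0.4717 0.1264]
L tongue [0.4556 0.1408]
pinL [0.4831 0.1406]
pinR [0.4816 0.0849]
R barL [0.4367 0.0998]
R bar rear  [0.4359 0.0793]
tongue [0.4203 0.0884]
mouth [0.4616 0.0974]
mouth [0.46   0.0719]
(array([-0.001 , -0.0013,  0.0359]), array([ 0.0002, -0.0001,  0.0002])) [0.42524643 0.08667759 0.10293115]
```

move_arm(
  moves=[
    [[0, -0.001, -0.001, 0.02, 0, 0, 0], [0, -0.001, -0.001, 0.0355, 0, 0, 0], [0, -0.001, -0.001, 0.0355, 0, 0, 0], [0, -0.001, -0.001, 0.0355, 0, 0, 0]],
  ],
)

```text
clock: 14.5
position: [0.4242, 0.0854, 0.0674]
tool_rot: [3.141, -0.0, 1.546]
force: [0.4, -1.1, -0.7]
grip_width: 0.0149
finger_force: 98.2
```

move_arm(
  moves=[
    [[0, 0, 0.007, 0, 0, 0, 0], [0, 0, 0.012, 0, 0, 0, 0], [0, 0, 0.018, 0, 0, 0, 0], [0, 0, 0.024, 0, 0, 0, 0], [0, 0, 0.028, 0, 0, 0, 0]],
  ],
)

```text
clock: 15.0
position: [0.4523, 0.0839, 0.0664]
tool_rot: [3.141, -0.0, 1.545]
force: [-0.7, 0.0, -0.5]
grip_width: 0.0148
finger_force: 98.2
```

move_arm(
  moves=[
    [[0, 0, 0.004, 0, 0, 0, 0], [0, 0, 0.007, 0, 0, 0, 0], [0, 0, 0.01, 0, 0, 0, 0], [0, 0, 0.013, 0, 0, 0, 0], [0, 0, 0.015, 0, 0, 0, 0]],
  ],
)

```text
clock: 15.5
position: [0.4671, 0.0836, 0.0663]
tool_rot: [3.141, -0.0, 1.545]
force: [0.3, -0.2, -1.3]
grip_width: 0.015
finger_force: 98.3
```

move_arm(
  moves=[
    [[0, 0, 0.0005, 0, 0, 0, 0], [0, 0, 0.0005, 0, 0, 0, 0]],
  ],
)

```text
clock: 15.7
position: [0.4672, 0.0836, 0.0663]
tool_rot: [3.142, -0.0, 1.545]
force: [0.1, 0.1, -1.1]
grip_width: 0.0151
finger_force: 98.3
```

move_arm(
  moves=[
    [[0, 0, 0.0008, 0, 0, 0, 0], [0, 0, 0.0014, 0, 0, 0, 0], [0, 0, 0.0014, 0, 0, 0, 0]],
  ],
)

```text
clock: 16.0
position: [0.4683, 0.0835, 0.0663]
tool_rot: [-3.141, 0.0, 1.545]
force: [-1.5, -0.3, 0.2]
grip_width: 0.0149
finger_force: 98.5
```

move_arm(
  moves=[
    [[0, 0, -0.015, 0, 0, 0, 0], [0, 0, -0.015, -0.04, 0, 0, 0], [0, 0, -0.015, -0.09, 0, 0, 0], [0, 0, -0.015, -0.13, 0, 0, 0], [0, 0, -0.015, -0.13, 0, 0, 0]],
  ],
)

```text
clock: 16.5
position: [0.4555, 0.0846, 0.2006]
tool_rot: [3.135, -0.001, 1.545]
force: [0.3, -0.7, -2.1]
grip_width: 0.0149
finger_force: 98.5
```

move_arm(
  moves=[
    [[0, 0.138, -0.006, 0, 0, 0, 0], [0, 0.138, -0.006, 0, 0, 0, 0], [0, 0.138, -0.006, 0, 0, 0, 0], [0, 0.138, -0.006, 0, 0, 0, 0]],
  ],
)

```text
clock: 16.9
position: [0.4499, 0.2274, 0.1963]
tool_rot: [3.142, -0.003, 1.552]
force: [-0.2, -1.1, -1.3]
grip_width: 0.0151
finger_force: 98.5
```

move_arm(
  moves=[
    [[0, 0.138, -0.006, 0, 0, 0, -0.0343], [0, 0.138, -0.006, 0, 0, 0, -0.0343], [0, 0.138, -0.006, 0, 0, 0, -0.0343], [0, 0.138, -0.006, 0, 0, 0, -0.0343], [0, 0.138, -0.006, 0, 0, 0, -0.0343]],
  ],
)

```text
clock: 17.4
position: [0.448, 0.3604, 0.1955]
tool_rot: [-3.141, 0.0, 1.762]
force: [-0.1, 0.0, -1.6]
grip_width: 0.0148
finger_force: 98.3
```

move_arm(
  moves=[
    [[0, 0, 0, 0, 0, 0, 0], [0, 0, 0, 0, 0, 0, 0]],
  ],
)

```text
clock: 17.6
position: [0.4491, 0.3588, 0.1962]
tool_rot: [3.141, 0.001, 1.759]
force: [-0.4, 0.2, -1.2]
grip_width: 0.0148
finger_force: 98.3
```

```bash
python3 - <<'E'
from h import *
print(goto((.4482,.3602,.063),1.761)[:2],bot.observe()["position"])
E
```

```text
(array([ 0.0016, -0.0006,  0.1332]), array([ 0.    ,  0.0001, -0.0003])) [0.44907451 0.35883088 0.19622231]
```

move_arm(
  moves=[
    [[0, 0.0005, 0, 0.04, 0, 0, 0], [0, 0.0005, 0, 0.07, 0, 0, 0], [0, 0.0005, 0, 0.095, 0, 0, 0], [0, 0.0005, 0, 0.11, 0, 0, 0], [0, 0.0005, 0, 0.12, 0, 0, 0]],
  ],
)

```text
clock: 18.1
position: [0.4486, 0.36, 0.0756]
tool_rot: [-3.141, 0.0, 1.76]
force: [0.7, 0.4, -0.3]
grip_width: 0.0147
finger_force: 98.4
```

move_arm(
  moves=[
    [[0, 0, 0, 0.005, 0, 0, 0], [0, 0, 0, 0.01, 0, 0, 0], [0, 0, 0, 0.0125, 0, 0, 0], [0, 0, 0, 0.0125, 0, 0, 0]],
  ],
)

```text
clock: 18.5
position: [0.4486, 0.3607, 0.064]
tool_rot: [3.141, -0.0, 1.761]
force: [-0.2, -0.3, -1.0]
grip_width: 0.0147
finger_force: 98.4
```

move_arm(
  moves=[
    [[1, 0, 0, 0, 0, 0, 0], [1, 0, 0, 0, 0, 0, 0], [1, 0, 0, 0, 0, 0, 0], [1, 0, 0, 0, 0, 0, 0], [1, 0, 0, 0, 0, 0, 0]],
  ],
  force=50,
)

```text
clock: 19.0
position: [0.4484, 0.3607, 0.0639]
tool_rot: [3.141, -0.0, 1.761]
force: [0.4, 0.0, 1.2]
grip_width: 0.0846
finger_force: 0.0
```

move_arm(
  moves=[
    [[1, 0, 0, -0.02, 0, 0, 0], [1, 0, 0, -0.05, 0, 0, 0], [1, 0, 0, -0.09, 0, 0, 0], [1, 0, 0, -0.12, 0, 0, 0]],
  ],
)

```text
clock: 19.4
position: [0.4483, 0.3609, 0.1859]
tool_rot: [3.141, -0.001, 1.761]
force: [0.1, 0.5, -0.7]
grip_width: 0.0854
finger_force: 0.0
```

move_arm(
  moves=[
    [[1, -0.204, -0.024, -0.06, 0, 0, 0], [1, -0.204, -0.024, -0.06, 0, 0, 0], [1, -0.204, -0.024, -0.06, 0, 0, 0], [1, -0.204, -0.024, -0.06, 0, 0, 0], [1, -0.204, -0.024, -0.06, 0, 0, 0]],
  ],
)

```text
clock: 19.9
position: [0.4642, 0.1509, 0.2447]
tool_rot: [3.141, 0.002, 1.756]
force: [0.7, 1.1, -0.2]
grip_width: 0.0855
finger_force: 0.0
```

move_arm(
  moves=[
    [[1, -0.204, -0.024, -0.06, 0, 0, 0], [1, -0.204, -0.024, -0.06, 0, 0, 0], [1, -0.204, -0.024, -0.06, 0, 0, 0], [1, -0.204, -0.024, -0.06, 0, 0, 0], [1, -0.204, -0.024, -0.06, 0, 0, 0]],
  ],
)

```text
clock: 20.4
position: [0.4786, -0.0541, 0.3047]
tool_rot: [3.141, 0.002, 1.755]
force: [0.3, 0.4, -0.3]
grip_width: 0.0852
finger_force: 0.0
```

move_arm(
  moves=[
    [[1, 0, 0, 0, 0, 0, 0.0303], [1, 0, 0, 0, 0, 0, 0.0303], [1, 0, 0, 0, 0, 0, 0.0303]],
  ],
)

```text
clock: 20.7
position: [0.4783, -0.0491, 0.3039]
tool_rot: [3.141, 0.0, 1.57]
force: [0.0, 0.5, -0.0]
grip_width: 0.0852
finger_force: 0.0
```

```bash
python3 - <<'E'
from h import *
print(bot.observe()["position"],bot.observe()["tool_rot"])
im=shot("wrist","w9"); _,p=load("w9")
m=cv2.inRange(cv2.cvtColor(im,cv2.COLOR_BGR2HSV),(92,70,80),(115,255,255))
for c in cv2.findContours(m,0,2)[0]:
    if cv2.contourArea(c)>300:
        b=cv2.boxPoints(cv2.minAreaRect(c)); P=np.array([pt(p,i,.03) for i in b]); e=[P[1]-P[0],P[2]-P[1]]; l=[np.linalg.norm(i) for i in e]; k=e[int(np.argmax(l))]
        print(b.mean(0).round(),P.mean(0).round(4),np.round(l,4),"long axis deg",np.degrees(np.arctan2(k[1],k[0])).round(1)%180)
E
```

```text
[ 0.47831625 -0.04913348  0.30392549] [3.14144001e+00 3.07916477e-04 1.56980453e+00]
[153. 443.] [ 0.1751 -0.4896  0.03  ] [0.0766 0.074 ] long axis deg 66.0
[286. 329.] [ 0.4349 -0.2273  0.03  ] [0.0368 0.0923] long axis deg 96.1
[365. 324.] [ 0.5388 -0.2197  0.03  ] [0.0921 0.0381] long axis deg 72.2
[270. 235.] [ 0.4211 -0.0964  0.03  ] [0.0397 0.0875] long axis deg 111.7
[103. 316.] [ 0.0777 -0.2674  0.03  ] [0.5063 0.2298] long axis deg 16.8
[374. 226.] [ 0.5435 -0.0853  0.03  ] [0.0873 0.0365] long axis deg 90.7
[84. 46.] [0.1577 0.1692 0.03  ] [0.3049 0.1139] long axis deg 164.5
```

View pics/w9.png

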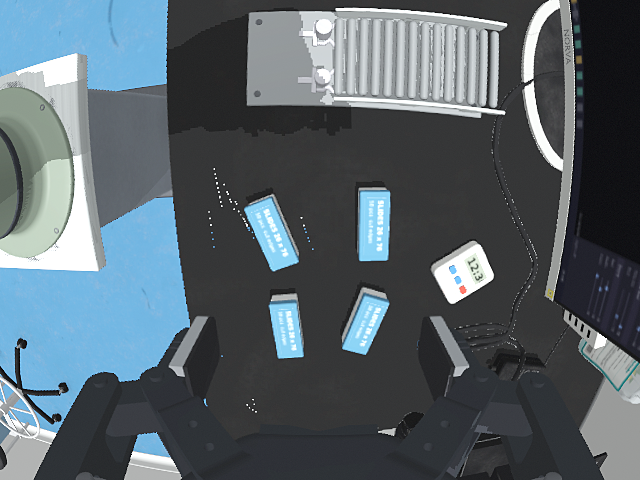

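move_arm(
  moves=[
    [[1, -0.036, 0.0652, 0, 0, 0, -0.002], [1, -0.036, 0.0652, 0.03, 0, 0, -0.002], [1, -0.036, 0.0652, 0.08, 0, 0, -0.002], [1, -0.036, 0.0652, 0.13, 0, 0, -0.002], [1, -0.036, 0.0652, 0.17, 0, 0, -0.002]],
  ],
)

```text
clock: 21.25
position: [0.5428, -0.0848, 0.1311]
tool_rot: [-3.14, -0.001, 1.586]
force: [0.1, -0.2, -0.7]
grip_width: 0.0852
finger_force: 0.0
```

move_arm(
  moves=[
    [[1, 0, 0, 0.05, 0, 0, 0], [1, 0, 0, 0.09, 0, 0, 0], [1, 0, 0, 0.115, 0, 0, 0], [1, 0, 0, 0.127, 0, 0, 0], [1, 0, 0, 0.127, 0, 0, 0]],
  ],
)

```text
clock: 21.75
position: [0.5431, -0.0846, 0.0059]
tool_rot: [-3.14, -0.001, 1.585]
force: [0.4, 0.5, 0.1]
grip_width: 0.0854
finger_force: 0.0
```

move_arm(
  moves=[
    [[0, 0, 0, 0, 0, 0, 0], [0, 0, 0, 0, 0, 0, 0], [0, 0, 0, 0, 0, 0, 0], [0, 0, 0, 0, 0, 0, 0], [0, 0, 0, 0, 0, 0, 0]],
  ],
  force=40,
)

```text
clock: 22.25
position: [0.5441, -0.0854, 0.0078]
tool_rot: [3.14, 0.001, 1.583]
force: [-2.8, -1.2, 11.7]
grip_width: 0.0331
finger_force: 39.5
```

```bash
python3 - <<'E'
from h import *
s=bot.observe();print(s["position"],s["tool_rot"],s["grip_width"],s["force"])
E
```

```text
[ 0.54406211 -0.08538224  0.00781612] [3.14037477e+00 7.13901261e-04 1.58300556e+00] 0.03309259513086662 [-2.81707296 -1.23162475 11.70884944]
```

move_arm(
  moves=[
    [[0, 0, 0, -0.03, 0, 0, 0], [0, 0, 0, -0.08, 0, 0, 0], [0, 0, 0, -0.12, 0, 0, 0], [0, 0, 0, -0.12, 0, 0, 0]],
  ],
)

```text
clock: 22.65
position: [0.5458, -0.0852, 0.1318]
tool_rot: [3.135, 0.001, 1.583]
force: [1.0, -0.4, -2.3]
grip_width: 0.0333
finger_force: 41.2
```

move_arm(
  moves=[
    [[0, 0.1925, 0.1034, 0, -0.0223, 0, 0.0062], [0, 0.1925, 0.1034, 0, -0.0223, 0, 0.0062], [0, 0.1925, 0.1034, 0, -0.0223, 0, 0.0062], [0, 0.1925, 0.1034, 0, -0.0223, 0, 0.0062], [0, 0.1925, 0.1034, 0, -0.0223, 0, 0.0062]],
  ],
)

```text
clock: 23.15
position: [0.6454, 0.1142, 0.1271]
tool_rot: [3.001, -0.005, 1.549]
force: [-0.9, 0.6, -0.5]
grip_width: 0.0333
finger_force: 41.1
```

move_arm(
  moves=[
    [[0, 0, 0, 0, 0, 0, 0], [0, 0, 0, 0, 0, 0, 0]],
  ],
)

```text
clock: 23.35
position: [0.6442, 0.1085, 0.1264]
tool_rot: [3.002, -0.002, 1.545]
force: [1.1, -1.3, -2.3]
grip_width: 0.0332
finger_force: 41.1
```

```bash
python3 - <<'E'
from h import *
s=bot.observe();print(s["tool_rot"],s["grip_width"],s["position"])
R=Ro.from_euler("xyz",s["tool_rot"]);print(R.inv().apply(np.array([.6441,.1083,.056])-s["position"]).round(4), R.as_matrix().round(3).tolist())
b=shot("scene","s10"); cv2.imwrite("pics/c10.png",cv2.resize(b[150:350,220:420],None,fx=3,fy=3))
E
```

```text
[ 3.00225851e+00 -2.22092464e-03  1.54480346e+00] 0.03322759712917427 [0.6442007  0.10852156 0.12636837]
[-0.0004 -0.0099  0.0697] [[0.026, 0.99, 0.139], [1.0, -0.026, -0.001], [0.002, 0.139, -0.99]]
```

View pics/c10.png

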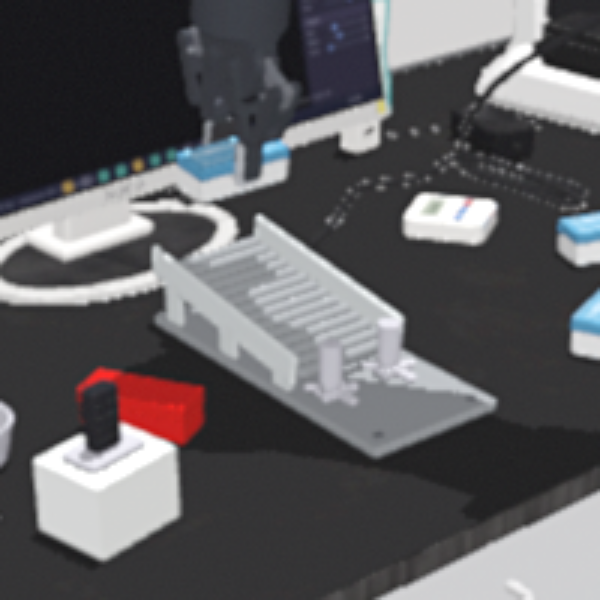

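move_arm(
  moves=[
    [[0, 0, -0.0099, 0.03, 0, 0, 0], [0, 0, -0.0099, 0.055, 0, 0, 0], [0, 0, -0.0099, 0.066, 0, 0, 0], [0, 0, -0.0099, 0.069, 0, 0, 0], [0, 0, -0.0099, 0.069, 0, 0, 0]],
  ],
)

```text
clock: 23.9
position: [0.6446, 0.1085, 0.0575]
tool_rot: [3.001, -0.003, 1.544]
force: [0.3, 0.5, -1.4]
grip_width: 0.0329
finger_force: 41.1
```

move_arm(
  moves=[
    [[0.56, 0, 0, 0, 0, 0, 0], [0.56, 0, 0, 0, 0, 0, 0], [0.56, 0, 0, 0, 0, 0, 0], [0.56, 0, 0, -0.02, 0, 0, 0], [0.56, 0, 0, -0.07, 0, 0, 0]],
  ],
)

```text
clock: 24.4
position: [0.6329, 0.1086, 0.1253]
tool_rot: [3.007, -0.002, 1.545]
force: [1.4, -1.1, 1.4]
grip_width: 0.0479
finger_force: 0.0
```

move_arm(
  moves=[
    [[1, 0, 0, -0.1, 0.0223, 0, 0], [1, 0, 0, -0.18, 0.0223, 0, 0], [1, 0, 0, -0.18, 0.0223, 0, 0], [1, 0, 0, -0.18, 0.0223, 0, 0], [1, 0, 0, -0.18, 0.0223, 0, 0]],
  ],
)

```text
clock: 24.9
position: [0.6099, 0.1106, 0.3118]
tool_rot: [3.134, -0.005, 1.545]
force: [0.7, 0.8, -0.3]
grip_width: 0.0854
finger_force: 0.0
```

```bash
cat >> h.py <<'E'
def blues(f,z=.03,cam="wrist"):
    im=shot(cam,f); _,p=load(f); fi=cam=="wrist"
    m=cv2.inRange(cv2.cvtColor(im,cv2.COLOR_BGR2HSV),(92,70,80),(115,255,255))
    for c in cv2.findContours(m,0,2)[0]:
        if cv2.contourArea(c)>150:
            b=cv2.boxPoints(cv2.minAreaRect(c)); P=np.array([pt(p,i,z,fi) for i in b]); e=[P[1]-P[0],P[2]-P[1]]; l=[np.linalg.norm(i) for i in e]; k=e[int(np.argmax(l))]
            if max(l)<.12: print(b.mean(0).round(),P.mean(0).round(4),np.round(l,3),"deg",np.degrees(np.arctan2(k[1],k[0])).round(1)%180)
E
python3 - <<'E'
from h import *
s=bot.observe(); print(s["position"],s["tool_rot"],s["grip_width"])
blues("w11"); print("top"); blues("t11",.06,"top")
E
```

```text
[0.60994478 0.11059483 0.31181176] [ 3.1338519  -0.00470713  1.54546983] 0.08542549658044493
[216. 411.] [ 0.4399 -0.2277  0.03  ] [0.034 0.097] deg 95.6
[278. 408.] [ 0.5413 -0.2144  0.03  ] [0.089 0.037] deg 72.0
[178. 325.] [ 0.4109 -0.0618  0.03  ] [0.042 0.024] deg 32.2
[268. 203.] [0.5518 0.1035 0.03  ] [0.039 0.094] deg 89.5
top
[320. 240.] [0.5447 0.1109 0.06  ] [0.087 0.034] deg 88.9
[ 27. 144.] [0.8153 0.8889 0.06  ] [0.061 0.074] deg 44.900000000000006
[ 97. 132.] [0.8476 0.7033 0.06  ] [0.036 0.04 ] deg 44.400000000000006
[ 65. 126.] [0.865  0.7903 0.06  ] [0.038 0.04 ] deg 44.599999999999994
```

move_arm(
  moves=[
    [[1, -0.105, -0.092, 0, 0, 0, 0], [1, -0.105, -0.092, 0, 0, 0, 0], [1, -0.105, -0.092, 0, 0, 0, 0], [1, -0.105, -0.092, 0, 0, 0, 0]],
  ],
)

```text
clock: 25.4
position: [0.5118, 0.0023, 0.3039]
tool_rot: [-3.139, 0.0, 1.54]
force: [1.1, 0.9, 0.0]
grip_width: 0.0855
finger_force: 0.0
```

move_arm(
  moves=[
    [[1, -0.105, -0.092, 0.1, 0, 0, -0.0644], [1, -0.105, -0.092, 0.1, 0, 0, -0.0644], [1, -0.105, -0.092, 0.1, 0, 0, -0.0644], [1, -0.105, -0.092, 0.1, 0, 0, -0.0644], [1, -0.105, -0.092, 0.1, 0, 0, -0.0644]],
  ],
)

```text
clock: 25.9
position: [0.4174, -0.0973, 0.2023]
tool_rot: [-3.139, -0.004, 1.947]
force: [0.3, 0.5, 0.5]
grip_width: 0.0854
finger_force: 0.0
```

move_arm(
  moves=[
    [[1, 0, 0, 0, 0, 0, 0], [1, 0, 0, 0, 0, 0, 0]],
  ],
)

```text
clock: 26.1
position: [0.4209, -0.0948, 0.2046]
tool_rot: [3.14, -0.003, 1.95]
force: [0.7, 0.7, 0.6]
grip_width: 0.0855
finger_force: 0.0
```

```bash
python3 - <<'E'
from h import *
s=bot.observe(); print(s["position"],s["tool_rot"],s["grip_width"])
blues("w12"); print("top"); blues("t12",.055,"top")
print(goto((.4211,-.0964,.010),1.9495)[:2])
E
```

```text
[ 0.42088158 -0.09476652  0.20459321] [ 3.13956590e+00 -2.56104855e-03  1.94995908e+00] 0.0854758053390916
[377. 363.] [ 0.537 -0.22   0.03 ] [0.091 0.041] deg 71.6
[285. 339.] [ 0.4359 -0.2268  0.03  ] [0.091 0.036] deg 95.2
[320. 218.] [ 0.4219 -0.0955  0.03  ] [0.035 0.086] deg 112.7
[505.  49.] [0.518  0.1228 0.03  ] [0.098 0.045] deg 88.7
[223.  11.] [0.2747 0.0491 0.03  ] [0.056 0.021] deg 15.1
top
[396. 288.] [ 0.4147 -0.0873  0.055 ] [0.078 0.048] deg 111.1
[320. 254.] [0.5055 0.1116 0.055 ] [0.087 0.034] deg 88.9
[442. 241.] [ 0.5349 -0.2148  0.055 ] [0.039 0.089] deg 71.3
[ 27. 144.] [0.817  0.8921 0.055 ] [0.061 0.074] deg 44.900000000000006
[ 97. 132.] [0.8494 0.7058 0.055 ] [0.036 0.04 ] deg 44.400000000000006
[ 65. 126.] [0.8662 0.7924 0.055 ] [0.038 0.042] deg 44.599999999999994
(array([-0.002 , -0.0006,  0.1945]), array([ 0.0003, -0.0004,  0.0001]))
```

move_arm(
  moves=[
    [[1, 0, 0, 0.05, 0, 0, 0], [1, 0, 0, 0.1, 0, 0, 0], [1, 0, 0, 0.15, 0, 0, 0], [1, 0, 0, 0.18, 0, 0, 0], [1, 0, 0, 0.1945, 0, 0, 0]],
  ],
)

```text
clock: 26.7
position: [0.4194, -0.094, 0.0072]
tool_rot: [-3.141, -0.004, 1.951]
force: [0.5, -0.5, 0.7]
grip_width: 0.0855
finger_force: 0.0
```

move_arm(
  moves=[
    [[1, 0, 0, 0, 0, 0, 0], [0, 0, 0, 0, 0, 0, 0], [0, 0, 0, 0, 0, 0, 0], [0, 0, 0, 0, 0, 0, 0], [0, 0, 0, 0, 0, 0, 0]],
  ],
  force=40,
)

```text
clock: 27.2
position: [0.4206, -0.0954, 0.0104]
tool_rot: [3.139, -0.001, 1.948]
force: [-2.8, 0.5, 20.9]
grip_width: 0.0335
finger_force: 37.8
```

move_arm(
  moves=[
    [[0, 0, 0, 0, 0, 0, 0], [0, 0, 0, -0.03, 0, 0, 0], [0, 0, 0, -0.08, 0, 0, 0], [0, 0, 0, -0.12, 0, 0, 0], [0, 0, 0, -0.12, 0, 0, 0]],
  ],
)

```text
clock: 27.7
position: [0.4219, -0.096, 0.1337]
tool_rot: [3.136, 0.002, 1.948]
force: [1.4, -0.5, -2.0]
grip_width: 0.033
finger_force: 42.2
```

move_arm(
  moves=[
    [[0, 0.0535, 0.1414, 0, 0, 0, 0], [0, 0.0535, 0.1414, 0, 0, 0, 0], [0, 0.0535, 0.1414, 0, 0, 0, 0], [0, 0.0535, 0.1414, 0, 0, 0, 0]],
  ],
)

```text
clock: 28.1
position: [0.5349, 0.0118, 0.13]
tool_rot: [3.137, -0.005, 1.953]
force: [-0.6, -0.1, -0.6]
grip_width: 0.0332
finger_force: 42.1
```

move_arm(
  moves=[
    [[0, 0.0535, 0.1414, 0, 0, 0, 0.0646], [0, 0.0535, 0.1414, 0, 0, 0, 0.0646], [0, 0.0535, 0.1414, 0, 0, 0, 0.0646], [0, 0.0535, 0.1414, 0, 0, 0, 0.0646], [0, 0.0535, 0.1414, 0, 0, 0, 0.0646]],
  ],
)

```text
clock: 28.6
position: [0.6431, 0.1095, 0.1293]
tool_rot: [-3.141, -0.003, 1.545]
force: [-1.1, -0.6, -1.6]
grip_width: 0.0331
finger_force: 42.1
```

move_arm(
  moves=[
    [[0, 0, 0, 0, -0.0223, 0, 0], [0, 0, 0, 0, -0.0223, 0, 0], [0, 0, 0, 0, -0.0223, 0, 0], [0, 0, 0, 0, -0.0223, 0, 0]],
  ],
)

```text
clock: 29.0
position: [0.6437, 0.1072, 0.1305]
tool_rot: [3.002, -0.002, 1.542]
force: [0.2, -0.4, -0.7]
grip_width: 0.0331
finger_force: 42.1
```

```bash
python3 - <<'E'
from h import *
s=bot.observe();print(s["tool_rot"],s["grip_width"],s["position"])
R=Ro.from_euler("xyz",s["tool_rot"]);print(R.inv().apply(np.array([.6441,.1085,.0585])-s["position"]).round(4))
E
```

```text
[ 3.00183507e+00 -2.14156613e-03  1.54178567e+00] 0.03305454237491608 [0.64370302 0.10722316 0.13047794]
[ 0.0011 -0.0097  0.0713]
```

move_arm(
  moves=[
    [[0, 0.001, -0.0097, 0.03, 0, 0, 0], [0, 0.001, -0.0097, 0.055, 0, 0, 0], [0, 0.001, -0.0097, 0.067, 0, 0, 0], [0, 0.001, -0.0097, 0.071, 0, 0, 0], [0, 0.001, -0.0097, 0.071, 0, 0, 0]],
  ],
)

```text
clock: 29.5
position: [0.644, 0.1095, 0.0586]
tool_rot: [3.002, -0.003, 1.543]
force: [-0.3, -0.0, -1.7]
grip_width: 0.0332
finger_force: 42.1
```

move_arm(
  moves=[
    [[0.56, 0, 0, 0, 0, 0, 0], [0.56, 0, 0, 0, 0, 0, 0], [0.56, 0, 0, 0, 0, 0, 0], [0.56, 0, 0, -0.02, 0, 0, 0], [0.56, 0, 0, -0.07, 0, 0, 0]],
  ],
)

```text
clock: 30.0
position: [0.6321, 0.1093, 0.1266]
tool_rot: [3.007, -0.002, 1.543]
force: [0.7, -0.5, 1.4]
grip_width: 0.0481
finger_force: 0.0
```

move_arm(
  moves=[
    [[1, 0, 0, -0.1, 0.0223, 0, 0], [1, 0, 0, -0.18, 0.0223, 0, 0], [1, 0, 0, -0.18, 0.0223, 0, 0], [1, 0, 0, -0.18, 0.0223, 0, 0], [1, 0, 0, -0.18, 0.0223, 0, 0]],
  ],
)

```text
clock: 30.5
position: [0.6093, 0.1113, 0.3134]
tool_rot: [3.133, -0.005, 1.544]
force: [-0.2, 0.7, -1.6]
grip_width: 0.0854
finger_force: 0.0
```

move_arm(
  moves=[
    [[1, -0.166, -0.0316, 0, 0, 0, 0], [1, -0.166, -0.0316, 0, 0, 0, 0], [1, -0.166, -0.0316, 0, 0, 0, 0], [1, -0.166, -0.0316, 0, 0, 0, 0]],
  ],
)

```text
clock: 30.9
position: [0.5711, -0.06, 0.3066]
tool_rot: [-3.142, -0.001, 1.539]
force: [0.4, 0.4, 0.2]
grip_width: 0.0857
finger_force: 0.0
```

move_arm(
  moves=[
    [[1, -0.166, -0.0316, 0.1, 0, 0, 0.046], [1, -0.166, -0.0316, 0.1, 0, 0, 0.046], [1, -0.166, -0.0316, 0.1, 0, 0, 0.046], [1, -0.166, -0.0316, 0.1, 0, 0, 0.046], [1, -0.166, -0.0316, 0.1, 0, 0, 0.046]],
  ],
)

```text
clock: 31.4
position: [0.5331, -0.2252, 0.2031]
tool_rot: [-3.137, -0.001, 1.248]
force: [-0.1, -0.2, -0.1]
grip_width: 0.0855
finger_force: 0.0
```

move_arm(
  moves=[
    [[1, 0, 0, 0, 0, 0, 0], [1, 0, 0, 0, 0, 0, 0], [1, 0, 0, 0, 0, 0, 0]],
  ],
)

```text
clock: 31.7
position: [0.537, -0.2187, 0.2062]
tool_rot: [3.141, -0.003, 1.256]
force: [0.7, 0.0, -0.1]
grip_width: 0.0854
finger_force: 0.0
```

```bash
python3 - <<'E'
from h import *
s=bot.observe(); print(s["position"],s["tool_rot"],s["grip_width"])
blues("w13"); print("top"); blues("t13",.057,"top")
print(goto((.537,-.2215,.010),1.252)[:2])
E
```

```text
[ 0.53704988 -0.21874905  0.20623946] [ 3.14104542e+00 -2.83192862e-03  1.25587505e+00] 0.08541417764354267
[152. 456.] [ 0.1952 -0.4785  0.03  ] [0.095 0.118] deg 58.3
[221. 259.] [ 0.4364 -0.2291  0.03  ] [0.039 0.087] deg 95.6
[322. 218.] [ 0.5392 -0.2203  0.03  ] [0.086 0.035] deg 71.2
[22. 46.] [0.2952 0.0714 0.03  ] [0.08  0.105] deg 74.7
top
[447. 279.] [ 0.4338 -0.2213  0.057 ] [0.089 0.039] deg 95.5
[320. 248.] [0.5226 0.1113 0.057 ] [0.087 0.069] deg 88.9
[442. 241.] [ 0.5347 -0.214   0.057 ] [0.039 0.088] deg 71.6
[ 27. 144.] [0.8174 0.8904 0.057 ] [0.06  0.076] deg 62.400000000000006
[ 97. 132.] [0.8486 0.7048 0.057 ] [0.036 0.04 ] deg 44.400000000000006
[ 65. 126.] [0.8661 0.792  0.057 ] [0.038 0.04 ] deg 44.599999999999994
(array([-0.0027,  0.0009,  0.1958]), array([ 0.    , -0.0004,  0.0006]))
```

move_arm(
  moves=[
    [[1, 0, 0.0019, 0.05, 0, 0, 0.002], [1, 0, 0.0019, 0.1, 0, 0, 0.002], [1, 0, 0.0019, 0.15, 0, 0, 0.002], [1, 0, 0.0019, 0.18, 0, 0, 0.002], [1, 0, 0.0019, 0.196, 0, 0, 0.002]],
  ],
)

```text
clock: 32.3
position: [0.5374, -0.219, 0.0068]
tool_rot: [-3.138, -0.003, 1.242]
force: [0.8, -0.1, 0.9]
grip_width: 0.085
finger_force: 0.0
```

move_arm(
  moves=[
    [[1, 0, 0, 0, 0, 0, 0], [0, 0, 0, 0, 0, 0, 0], [0, 0, 0, 0, 0, 0, 0], [0, 0, 0, 0, 0, 0, 0], [0, 0, 0, 0, 0, 0, 0]],
  ],
  force=40,
)

```text
clock: 32.8
position: [0.5387, -0.2204, 0.0104]
tool_rot: [3.141, -0.002, 1.241]
force: [-2.2, -0.1, 12.6]
grip_width: 0.0332
finger_force: 38.4
```

move_arm(
  moves=[
    [[0, 0, 0, 0, 0, 0, 0], [0, 0, 0, -0.03, 0, 0, 0], [0, 0, 0, -0.08, 0, 0, 0], [0, 0, 0, -0.12, 0, 0, 0], [0, 0, 0, -0.12, 0, 0, 0]],
  ],
)

```text
clock: 33.3
position: [0.5406, -0.2211, 0.1346]
tool_rot: [3.135, -0.002, 1.241]
force: [0.4, 0.2, -1.9]
grip_width: 0.0331
finger_force: 41.6
```

move_arm(
  moves=[
    [[0, 0.1725, -0.0033, 0, 0, 0, 0], [0, 0.1725, -0.0033, 0, 0, 0, 0], [0, 0.1725, -0.0033, 0, 0, 0, 0], [0, 0.1725, -0.0033, 0, 0, 0, 0]],
  ],
)

```text
clock: 33.7
position: [0.5917, -0.051, 0.13]
tool_rot: [-3.141, -0.005, 1.246]
force: [0.1, -0.7, -1.0]
grip_width: 0.0332
finger_force: 41.5
```

move_arm(
  moves=[
    [[0, 0.1725, -0.0033, 0, 0, 0, -0.0477], [0, 0.1725, -0.0033, 0, 0, 0, -0.0477], [0, 0.1725, -0.0033, 0, 0, 0, -0.0477], [0, 0.1725, -0.0033, 0, 0, 0, -0.0477], [0, 0.1725, -0.0033, 0, 0, 0, -0.0477]],
  ],
)

```text
clock: 34.2
position: [0.6434, 0.1129, 0.1299]
tool_rot: [-3.141, -0.005, 1.546]
force: [-0.4, -1.1, -1.3]
grip_width: 0.033
finger_force: 41.5
```

move_arm(
  moves=[
    [[0, 0, 0, 0, -0.0223, 0, 0], [0, 0, 0, 0, -0.0223, 0, 0], [0, 0, 0, 0, -0.0223, 0, 0], [0, 0, 0, 0, -0.0223, 0, 0]],
  ],
)

```text
clock: 34.6
position: [0.6442, 0.1075, 0.1304]
tool_rot: [3.002, -0.002, 1.54]
force: [-0.1, -1.1, -0.8]
grip_width: 0.0328
finger_force: 41.5
```

```bash
python3 - <<'E'
from h import *
s=bot.observe();print(s["tool_rot"],s["grip_width"],s["position"])
R=Ro.from_euler("xyz",s["tool_rot"]);print(R.inv().apply(np.array([.6441,.1085,.0585])-s["position"]).round(4))
E
```

```text
[ 3.00167080e+00 -2.44073088e-03  1.53992665e+00] 0.032779177105099096 [0.64415143 0.1075165  0.13039894]
[ 0.0008 -0.0101  0.0712]
```

move_arm(
  moves=[
    [[0, 0.0005, -0.0101, 0.03, 0, 0, 0], [0, 0.0005, -0.0101, 0.055, 0, 0, 0], [0, 0.0005, -0.0101, 0.067, 0, 0, 0], [0, 0.0005, -0.0101, 0.071, 0, 0, 0], [0, 0.0005, -0.0101, 0.071, 0, 0, 0]],
  ],
)

```text
clock: 35.1
position: [0.6438, 0.109, 0.0584]
tool_rot: [3.002, -0.003, 1.541]
force: [0.9, 0.6, -0.8]
grip_width: 0.0337
finger_force: 41.5
```

move_arm(
  moves=[
    [[0.56, 0, 0, 0, 0, 0, 0], [0.56, 0, 0, 0, 0, 0, 0], [0.56, 0, 0, 0, 0, 0, 0], [0.56, 0, 0, -0.02, 0, 0, 0], [0.56, 0, 0, -0.07, 0, 0, 0]],
  ],
)

```text
clock: 35.6
position: [0.6319, 0.1086, 0.1265]
tool_rot: [3.007, -0.002, 1.541]
force: [0.1, -0.7, 0.6]
grip_width: 0.0476
finger_force: 0.0
```

move_arm(
  moves=[
    [[1, 0, 0, -0.1, 0.0223, 0, 0], [1, 0, 0, -0.18, 0.0223, 0, 0], [1, 0, 0, -0.18, 0.0223, 0, 0], [1, 0, 0, -0.18, 0.0223, 0, 0], [1, 0, 0, -0.18, 0.0223, 0, 0]],
  ],
)

```text
clock: 36.1
position: [0.6091, 0.1107, 0.3133]
tool_rot: [3.133, -0.005, 1.542]
force: [-0.1, 0.3, -0.4]
grip_width: 0.0853
finger_force: 0.0
```

move_arm(
  moves=[
    [[1, -0.171, -0.0825, 0, 0, 0, 0], [1, -0.171, -0.0825, 0, 0, 0, 0], [1, -0.171, -0.0825, 0, 0, 0, 0], [1, -0.171, -0.0825, 0, 0, 0, 0]],
  ],
)

```text
clock: 36.5
position: [0.5191, -0.0612, 0.3064]
tool_rot: [3.141, -0.002, 1.541]
force: [1.9, -0.6, 0.2]
grip_width: 0.0851
finger_force: 0.0
```

move_arm(
  moves=[
    [[1, -0.171, -0.0825, 0.1, 0, 0, -0.0203], [1, -0.171, -0.0825, 0.1, 0, 0, -0.0203], [1, -0.171, -0.0825, 0.1, 0, 0, -0.0203], [1, -0.171, -0.0825, 0.1, 0, 0, -0.0203], [1, -0.171, -0.0825, 0.1, 0, 0, -0.0203]],
  ],
)

```text
clock: 37.0
position: [0.4301, -0.2307, 0.2039]
tool_rot: [-3.139, -0.003, 1.664]
force: [0.1, -0.2, -0.1]
grip_width: 0.0856
finger_force: 0.0
```

move_arm(
  moves=[
    [[1, 0, 0, 0, 0, 0, 0], [1, 0, 0, 0, 0, 0, 0], [1, 0, 0, 0, 0, 0, 0]],
  ],
)

```text
clock: 37.3
position: [0.4346, -0.2262, 0.206]
tool_rot: [3.14, -0.002, 1.671]
force: [-0.5, -0.2, 0.0]
grip_width: 0.0855
finger_force: 0.0
```

```bash
python3 - <<'E'
from h import *
s=bot.observe(); print(s["position"],s["tool_rot"],s["grip_width"])
blues("w14"); print("top"); blues("t14",.06,"top")
E
```

```text
[ 0.43457255 -0.22618258  0.20600903] [ 3.13984253e+00 -2.14832550e-03  1.67074203e+00] 0.08553307140064197
[320. 220.] [ 0.4356 -0.2286  0.03  ] [0.035 0.086] deg 96.7
top
[447. 279.] [ 0.4339 -0.2201  0.06  ] [0.088 0.039] deg 95.1
[320. 242.] [0.5396 0.111  0.06  ] [0.087 0.103] deg 178.6
[ 27. 144.] [0.8164 0.8884 0.06  ] [0.06  0.075] deg 62.400000000000006
[ 65. 126.] [0.865  0.7903 0.06  ] [0.038 0.04 ] deg 44.599999999999994
```

move_arm(
  moves=[
    [[1, 0, 0.0008, 0.05, 0, 0, -0.003], [1, 0, 0.0008, 0.1, 0, 0, -0.003], [1, 0, 0.0008, 0.15, 0, 0, -0.003], [1, 0, 0.0008, 0.18, 0, 0, -0.003], [1, 0, 0.0008, 0.196, 0, 0, -0.003]],
  ],
)

```text
clock: 37.9
position: [0.4339, -0.2254, 0.0067]
tool_rot: [-3.14, -0.004, 1.689]
force: [0.5, -0.4, 1.1]
grip_width: 0.0853
finger_force: 0.0
```

move_arm(
  moves=[
    [[1, 0, 0, 0, 0, 0, 0], [0, 0, 0, 0, 0, 0, 0], [0, 0, 0, 0, 0, 0, 0], [0, 0, 0, 0, 0, 0, 0], [0, 0, 0, 0, 0, 0, 0]],
  ],
  force=40,
)

```text
clock: 38.4
position: [0.4348, -0.2272, 0.01]
tool_rot: [3.14, -0.002, 1.687]
force: [-2.5, 0.6, 15.8]
grip_width: 0.0331
finger_force: 38.1
```

move_arm(
  moves=[
    [[0, 0, 0, 0, 0, 0, 0], [0, 0, 0, -0.03, 0, 0, 0], [0, 0, 0, -0.08, 0, 0, 0], [0, 0, 0, -0.12, 0, 0, 0], [0, 0, 0, -0.12, 0, 0, 0]],
  ],
)

```text
clock: 38.9
position: [0.4362, -0.2281, 0.1337]
tool_rot: [3.136, 0.002, 1.687]
force: [-1.2, -1.0, -2.2]
grip_width: 0.0331
finger_force: 41.8
```

move_arm(
  moves=[
    [[0, 0.1555, 0.1233, 0, 0, 0, 0], [0, 0.1555, 0.1233, 0, 0, 0, 0], [0, 0.1555, 0.1233, 0, 0, 0, 0], [0, 0.1555, 0.1233, 0, 0, 0, 0]],
  ],
)

```text
clock: 39.3
position: [0.5394, -0.0567, 0.1295]
tool_rot: [3.141, -0.002, 1.687]
force: [-0.2, -1.4, -0.3]
grip_width: 0.0332
finger_force: 41.7
```

move_arm(
  moves=[
    [[0, 0.1555, 0.1233, 0, 0, 0, 0.0231], [0, 0.1555, 0.1233, 0, 0, 0, 0.0231], [0, 0.1555, 0.1233, 0, 0, 0, 0.0231], [0, 0.1555, 0.1233, 0, 0, 0, 0.0231], [0, 0.1555, 0.1233, 0, 0, 0, 0.0231]],
  ],
)

```text
clock: 39.8
position: [0.6441, 0.1179, 0.1298]
tool_rot: [3.141, -0.007, 1.549]
force: [-1.2, -0.2, -1.5]
grip_width: 0.0332
finger_force: 41.7
```

move_arm(
  moves=[
    [[0, 0, 0, 0, -0.0223, 0, 0], [0, 0, 0, 0, -0.0223, 0, 0], [0, 0, 0, 0, -0.0223, 0, 0], [0, 0, 0, 0, -0.0223, 0, 0]],
  ],
)

```text
clock: 40.2
position: [0.6436, 0.1101, 0.1302]
tool_rot: [3.002, -0.003, 1.541]
force: [0.6, 0.4, -1.7]
grip_width: 0.033
finger_force: 41.7
```

```bash
python3 - <<'E'
from h import *
s=bot.observe();print(s["tool_rot"],s["grip_width"],s["position"])
R=Ro.from_euler("xyz",s["tool_rot"]);print(R.inv().apply(np.array([.6445,.1085,.0585])-s["position"]).round(4))
E
```

```text
[ 3.00169850e+00 -2.59569456e-03  1.54145821e+00] 0.033030786575357185 [0.64356359 0.11006109 0.13024836]
[-0.0017 -0.009   0.0712]
```

move_arm(
  moves=[
    [[0, -0.001, -0.009, 0.03, 0, 0, 0], [0, -0.001, -0.009, 0.055, 0, 0, 0], [0, -0.001, -0.009, 0.067, 0, 0, 0], [0, -0.001, -0.009, 0.071, 0, 0, 0], [0, -0.001, -0.009, 0.071, 0, 0, 0]],
  ],
)

```text
clock: 40.7
position: [0.6443, 0.1097, 0.0584]
tool_rot: [3.002, -0.003, 1.542]
force: [0.1, 0.1, -1.3]
grip_width: 0.0331
finger_force: 41.7
```

move_arm(
  moves=[
    [[0.56, 0, 0, 0, 0, 0, 0], [0.56, 0, 0, 0, 0, 0, 0], [0.56, 0, 0, 0, 0, 0, 0], [0.56, 0, 0, -0.02, 0, 0, 0], [0.56, 0, 0, -0.07, 0, 0, 0]],
  ],
)

```text
clock: 41.2
position: [0.6324, 0.1094, 0.1265]
tool_rot: [3.007, -0.002, 1.543]
force: [0.5, -0.8, 1.1]
grip_width: 0.0479
finger_force: 0.0
```

move_arm(
  moves=[
    [[1, 0, 0, -0.1, 0.0223, 0, 0], [1, 0, 0, -0.18, 0.0223, 0, 0], [1, 0, 0, -0.18, 0.0223, 0, 0], [1, 0, 0, -0.18, 0.0223, 0, 0], [1, 0, 0, -0.18, 0.0223, 0, 0]],
  ],
)

```text
clock: 41.7
position: [0.6096, 0.1113, 0.3134]
tool_rot: [3.133, -0.005, 1.543]
force: [0.9, 0.6, -0.9]
grip_width: 0.0852
finger_force: 0.0
```

move_arm(
  moves=[
    [[1, 0.1, -0.09, 0, 0, 0, 0], [1, 0.1, -0.09, 0, 0, 0, 0], [1, 0.1, -0.09, 0, 0, 0, 0], [1, 0.1, -0.09, 0, 0, 0, 0], [1, 0.1, -0.09, 0, 0, 0, 0]],
  ],
)

```text
clock: 42.2
position: [0.5214, 0.2129, 0.3074]
tool_rot: [3.14, -0.003, 1.544]
force: [0.6, -0.3, -0.9]
grip_width: 0.0849
finger_force: 0.0
```

move_arm(
  moves=[
    [[1, 0, 0, 0, 0, 0, 0], [1, 0, 0, 0, 0, 0, 0], [1, 0, 0, 0, 0, 0, 0], [1, 0, 0, 0, 0, 0, 0], [1, 0, 0, 0, 0, 0, 0]],
  ],
)

```text
clock: 42.7
position: [0.5221, 0.2123, 0.3061]
tool_rot: [-3.141, -0.003, 1.542]
force: [0.1, -0.7, -0.5]
grip_width: 0.0852
finger_force: 0.0
```

```bash
python3 - <<'E'
from h import *
blues("t15",.062,"top"); a=shot("wrist","w15"); cv2.imwrite("pics/c15.png",cv2.resize(a[20:440,140:560],(600,600)))
E
```

```text
[322. 225.] [0.5829 0.1049 0.062 ] [0.077 0.085] deg 178.6
[ 27. 145.] [0.8147 0.8876 0.062 ] [0.061 0.074] deg 44.900000000000006
[ 97. 132.] [0.8469 0.7023 0.062 ] [0.036 0.04 ] deg 44.400000000000006
[ 65. 126.] [0.8643 0.7891 0.062 ] [0.037 0.04 ] deg 44.599999999999994
```

View pics/c15.png

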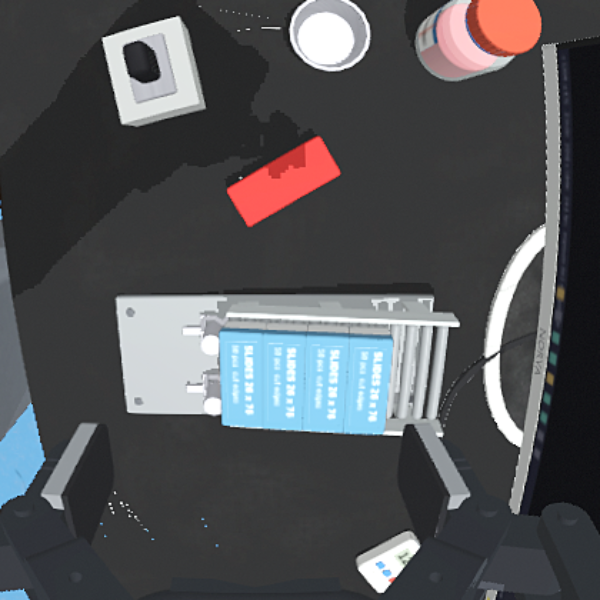

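The last view shows all four boxes lid up in one close row against the pins. Both clips are seated, the fork is down in its stand and the pot is upright. I am handing in the job now.

```bash
python3 -c "
from workcell import bot
print(bot.job_done())"
```

```text
the job is handed in; nothing more can be done
None
```

The job is handed in, with no verdict returned: both clips are on their pins with a dip before each, the fork is back in its stand, and all four slide boxes lie in one close row against the stop pins.

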